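# Change the fuses

### The arm

A 6-joint arm with a two-finger parallel gripper is mounted at the origin on the work surface. World frame = base frame: x ahead of the robot, y to its left, z up, the work surface at z = 0. Lengths are in m, angles in rad, forces in N, time in s.
With the tool pointing down it reaches from about 0.35 to 0.975 m from the base axis. Payload 4.9 kg.
Tool frame: the origin (TCP) lies on the centre line of the jaws, within the pads' length; the fingertips stand 8 mm ahead of it and the grasp point (between the pads) lies 11 mm behind it; z points along the fingers, y is the direction in which the jaws open and shut (so a half turn about z gives the same grasp; the last joint's range is limited). The gripper opens to 85 mm and grips with 20 to 120 N. Pads are 22 mm wide; open, the fingers measure 114 mm over their backs; the gripper's body (76 mm by 85 mm) begins 54 mm behind the grasp point. The pads swing forward as they close: fully open they stand 13 mm farther back than shut.
Start: joints at [-1.254, 0.053, 1.613, -0, 1.476, -0.119], TCP at [0.264, -0.567, 0.239] pointing down, gripper open.
Joint ranges: [-3.01, 3.01], [-1.01, 2.22], [0.06, 2.58], [-1.02, 4.17], [0.09, 2.62], [-3.14, 3.14]. Speed limits (rad/s): [2.57, 2.57, 3.14, 3.14, 3.14, 3.14].

### API

Orientations are given as a unit quaternion [w, x, y, z].
In Python, from plant import manip gives the robot as it stands.
- The arm moves only by the tool step_arm, never from a script. Its argument "deltas" is a list of rows, each a list of 7 numbers: the shift along the tool's x, y, z in m, then the turn, a rotation vector about the tool's x, y, z in rad, then the gripper command: -1 is fully open, 1 is shut, values between are in proportion. In form: [[dx, dy, dz, ax, ay, az, hand], ...]. A call has 1 to 20 rows; each row is the pose to reach, as a shift and turn from the pose commanded when the call began, along the tool's axes at that moment; what a row does not reach only later rows make up. A row lasts 1/10 s, in which the tool goes at most 50 mm and 8.59 degrees, less where a joint would pass 70% of its speed; a pose out of reach is approached as far as the arm can. A call with a gripper value outside its range is refused whole. The fingers move at their own pace and stop on an object; the grip force is fixed at half the most. Time passes only in rows, so rows that repeat a pose let the fingers close. It gives the time, the measured TCP pose, the force and the opening at its end, in the units of the state.
- manip.state(): the state, without advancing time (a new reading comes with each control period).
- manip.grab_frame(name): name is "scene" or "side" or "wrist"; returns the picture (384x512x3 uint8, red, green, blue); there is no depth.
- manip.get_calibration(name): a dict with "fov_y" (degrees; the focal length in pixels is half the picture's height over the tangent of half this angle, whatever the lens; pixels are square), "cx", "cy" (the principal point, pixels), "dist_coeffs" ([k1, k2, p1, p2, k3] as OpenCV has them; the pictures are not rectified), "R" (3x3) and "t" (3): a world point X has camera coordinates R X + t. Camera axes: x right, y down, z forward; pixel columns grow to the right and rows downward; lengths in m; the calibration is good to about 2 mm. A picture is of the moment at which its call begins: read the wrist's pose just before it. get_calibration takes no time and is no camera call; for the wrist camera it gives the pose at the moment of the call.
- manip.job_done(): hands the job in, once; it reports no verdict.
The state is a dict: "time": time; "joint_pos": joint angles; "joint_vel": joint speeds; "joint_efforts": joint torques, N m; "tool_pos": TCP position; "tool_rot": TCP orientation; "contact_force": force on the tool from outside, world axes, zero at the start; "ft_torque": the same for the moment, N m; "gripper_width": opening from 0.0 (shut) to 1.0 (fully open).
Only numpy, scipy, OpenCV 4.12 (cv2) and the standard library are available. Lean on these libraries where they do the work, as an engineer would, in place of code of your own. Each camera call takes 0.05 s, during which the arm holds its last target.

### The job

Switch the isolator off, take the spent black fuse out of its clips and put it in the grey scrap bin, and snap every fresh fuse lying on the bench into the two clips of the base of its own colour and push it along under the hood until you feel it come fully home against the hidden end stop. When all of that is done, switch the isolator on again. Do not touch any fuse while the isolator is on, and leave the other things on the bench where they are.

Things in the scene. Friction and masses are not known exactly. Their poses are not given: they have to be found in the camera images.
- isolator (a joint): The isolator's hinged lever, rad: 0 = on, leaning towards -x of isolator_base; 1.0 = off, leaning towards +x. It stays where it is left (light friction, about 1 N at the tip).
- isolator_tip (a point): Centre of the orange 26 mm ball at the lever's end, 85 mm from the hinge; the hinge axis runs along y of isolator_base, 22 mm above its underside, over its origin. The rod is 10 mm thick.
- isolator_base: Grey housing of the isolator, 70 x 50 mm, 25 mm high with the hinge hub up to 35 mm; origin at the centre of its underside. Fixed.
- scrap_bin: Fixed grey open scrap bin, outside 200 x 140 mm (x, y), 60 mm high, walls 4 mm. Origin: centre of its underside.
- base_red: Fixed fuse base with red hood and stripe, for the red fuse. Origin: underside, midway between its two copper C-clips; x along the fuse axis towards the hood, z up. Black foot 62 mm wide, 12 mm high, x = -75 to +125 mm. Clips at x = -50 and +50 mm, 14 mm wide along x, open upward (mouth 18 mm, flared); sprung jaws reach 66 mm high and 21 mm either side of the axis.
- base_yellow: Fixed fuse base with yellow hood and stripe, for the yellow fuse. Origin: underside, midway between its two copper C-clips; x along the fuse axis towards the hood, z up. Black foot 62 mm wide, 12 mm high, x = -75 to +125 mm. Clips at x = -50 and +50 mm, 14 mm wide along x, open upward (mouth 18 mm, flared); sprung jaws reach 66 mm high and 21 mm either side of the axis.
- base_blue: Fixed fuse base with blue hood and stripe, for the blue fuse. Origin: underside, midway between its two copper C-clips; x along the fuse axis towards the hood, z up. Black foot 62 mm wide, 12 mm high, x = -75 to +125 mm. Clips at x = -50 and +50 mm, 14 mm wide along x, open upward (mouth 18 mm, flared); sprung jaws reach 66 mm high and 21 mm either side of the axis.
- seat_red (a point): Point on the clip axis of the red base, 46 mm above its origin: height of the centre of a snapped-in fuse (one merely lying on the clips is about 20 mm higher). Pressing in takes about 10 N, sliding along x 2 to 3 N. Snap it in with its centre near x = -4 mm of the base to clear the hood, let go, then push it along +x, best with shut fingers on its free end (gripped, it jams easily).
- seat_yellow (a point): Point on the clip axis of the yellow base, 46 mm above its origin: height of the centre of a snapped-in fuse (one merely lying on the clips is about 20 mm higher). Pressing in takes about 10 N, sliding along x 2 to 3 N. Snap it in with its centre near x = -4 mm of the base to clear the hood, let go, then push it along +x, best with shut fingers on its free end (gripped, it jams easily).
- seat_blue (a point): Point on the clip axis of the blue base, 46 mm above its origin: height of the centre of a snapped-in fuse (one merely lying on the clips is about 20 mm higher). Pressing in takes about 10 N, sliding along x 2 to 3 N. Snap it in with its centre near x = -4 mm of the base to clear the hood, let go, then push it along +x, best with shut fingers on its free end (gripped, it jams easily).
- hood_red (a point): Centre of the mouth of the red hood, on the clip axis, 84 mm along x from the base's origin. Hood 41 mm long, 70 mm high, 36 mm wide inside, open towards the clips. Under it is a rigid unseen end stop, placed differently every time: fully home, the fuse's centre is anywhere from x = +10 to +17 mm of the base, to be felt as a hard stop.
- hood_yellow (a point): Centre of the mouth of the yellow hood, on the clip axis, 84 mm along x from the base's origin. Hood 41 mm long, 70 mm high, 36 mm wide inside, open towards the clips. Under it is a rigid unseen end stop, placed differently every time: fully home, the fuse's centre is anywhere from x = +10 to +17 mm of the base, to be felt as a hard stop.
- hood_blue (a point): Centre of the mouth of the blue hood, on the clip axis, 84 mm along x from the base's origin. Hood 41 mm long, 70 mm high, 36 mm wide inside, open towards the clips. Under it is a rigid unseen end stop, placed differently every time: fully home, the fuse's centre is anywhere from x = +10 to +17 mm of the base, to be felt as a hard stop.
- fuse_red: A fresh cartridge fuse with a red grip block; may be absent (None). A 26 mm diameter, 150 mm long cylinder (steel ends, white tube) along its own x; a square grip block, 30 x 30 mm and 40 mm long, sits around the middle, so it does not roll. Both ends are alike. Origin: its centre, 15 mm above the bench when it lies there. About 0.25 kg.
- fuse_yellow: A fresh cartridge fuse with a yellow grip block; may be absent (None). A 26 mm diameter, 150 mm long cylinder (steel ends, white tube) along its own x; a square grip block, 30 x 30 mm and 40 mm long, sits around the middle, so it does not roll. Both ends are alike. Origin: its centre, 15 mm above the bench when it lies there. About 0.25 kg.
- fuse_blue: A fresh cartridge fuse with a blue grip block; may be absent (None). A 26 mm diameter, 150 mm long cylinder (steel ends, white tube) along its own x; a square grip block, 30 x 30 mm and 40 mm long, sits around the middle, so it does not roll. Both ends are alike. Origin: its centre, 15 mm above the bench when it lies there. About 0.25 kg.
- fuse_spent: The spent fuse: same shape and size as the fresh ones, with a black grip block and scorched brown tube. It starts snapped into the clips of the yellow base. Origin: its centre.
- screwdriver: Loose screwdriver, bystander.
- tape_roll: Loose black roll of tape, 80 mm across, 30 mm high, bystander.
- junction_box: Loose steel junction box 100 x 100 x 50 mm, bystander.
- cover_plates: Loose stack of white cover plates 115 x 70 x 24 mm, bystander.
- tester: Loose green hand-held tester, 150 x 75 x 35 mm, bystander.
- elbow: Loose grey conduit elbow, about 100 mm long, 26 mm thick, bystander.
Things that resemble listed ones, but are neither listed nor needed, are in the scene too. Leave any pink look-alike of the base_blue alone.

How it is judged:
By the outcome, as a careful person would: the job done as asked, in the order asked, and still so for the second after the job is handed in, with the robot touching nothing.
Of fuse_red, fuse_yellow, fuse_blue only 2 to 3 are there at a start; the rules pass over those that are not, and their reading is None.
At some moment in a run one of fuse_red, fuse_yellow, fuse_blue may be knocked a few centimetres aside while the robot is not near it.
Once in a run the grip may slacken for a moment while it holds something.
It also fails if it takes over 210 s, if anything falls off the work surface, if the arm or the gripper's body presses on something with over 40 N, if the wrist force passes 120 N, or if a joint passes its speed limit or range.

## Working session

There is one attempt and no reset: what is moved stays moved. The work goes in short steps, Python scripts to look and compute and a tool call to move; the robot and the scene stay as the last step left them, time stands still between calls to the robot, and variables do not carry over. Pictures are saved under pics/ and viewed, and the job is handed in when it is done.

Besides the shell and the picture viewer there is one more tool, called as a command line: name --pt "numbers of a row" for each row, then --argument value for the rest. step_arm: Moves the arm, as the interface text tells. Its arguments: {"type":"object","properties":{"deltas":{"type":"array"}},"required":["deltas"]}

```bash
ls; mkdir -p pics
python3 - <<'E'
from plant import manip
import cv2,json
for n in ("scene","side","wrist"):
    c=manip.get_calibration(n); print(n,c)
    f=manip.grab_frame(n); cv2.imwrite(f"pics/{n}0.png",f[:,:,::-1])
print(manip.state())
E
```

```text
pics
scene {'fov_y': 53.70120976935318, 'cx': 252.82322545769043, 'cy': 195.24028161487536, 'dist_coeffs': array([-0.08018889,  0.        ,  0.        ,  0.        ,  0.        ]), 'R': array([[ 0.02154403,  0.9996349 , -0.01630721],
       [ 0.721713  , -0.02683764, -0.69167195],
       [-0.69185707,  0.00313228, -0.72202769]]), 't': array([-0.04933614, -0.29378385,  1.55702164])}
side {'fov_y': 53.74388211683094, 'cx': 254.8297692065651, 'cy': 185.1232461138981, 'dist_coeffs': array([-0.04156069,  0.        ,  0.        ,  0.        ,  0.        ]), 'R': array([[-0.98848852, -0.15107321, -0.00820532],
       [-0.08452653,  0.59641988, -0.79820962],
       [ 0.12548191, -0.78832748, -0.6023239 ]]), 't': array([0.47942265, 0.08839001, 1.15430821])}
wrist {'fov_y': 66.70688072852923, 'cx': 258.39151858362635, 'cy': 191.50595722806275, 'dist_coeffs': array([-0.04031756,  0.        ,  0.        ,  0.        ,  0.        ]), 'R': array([[ 0.42246276, -0.90637929, -0.00133881],
       [-0.86737021, -0.40470845,  0.28962043],
       [-0.26304779, -0.1211926 , -0.95714064]]), 't': array([-0.62399121, -0.03789352,  0.3798331 ])}
{'time': 0.15, 'joint_pos': array([-1.25400151e+00,  5.32281127e-02,  1.61398400e+00, -4.23336981e-06,
        1.47601839e+00, -1.19005677e-01]), 'joint_vel': array([ 2.05705847e-05, -2.07450485e-03, -4.11379383e-03,  3.02198468e-04,
        1.74189669e-03,  9.23550776e-04]), 'joint_efforts': array([ 6.03543904e-04, -3.94241238e+01, -3.70722950e+01, -1.42292233e-04,
        4.67861944e-03,  3.24338146e-05]), 'tool_pos': array([ 0.26368039, -0.56612443,  0.23832801]), 'tool_rot': array([-8.14713812e-04,  9.76353155e-01,  2.16180122e-01, -8.29518322e-05]), 'contact_force': array([ 0.11312329,  0.97458043, -0.04678151]), 'ft_torque': array([-0.0419162 ,  0.03272455, -0.01134123]), 'gripper_width': 0.998614480463852}
```

View pics/scene0.png

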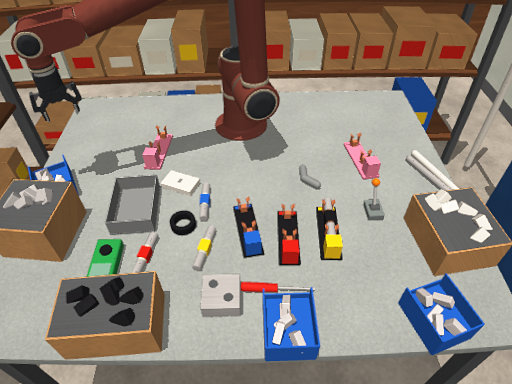

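View pics/side0.png

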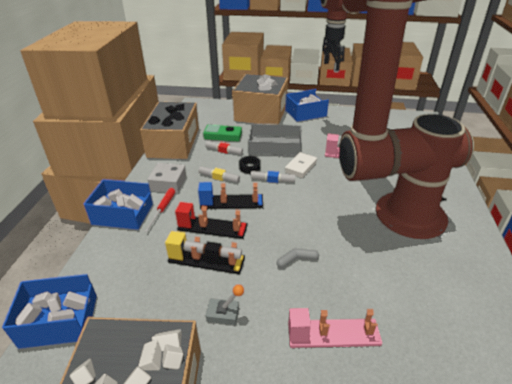

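View pics/wrist0.png

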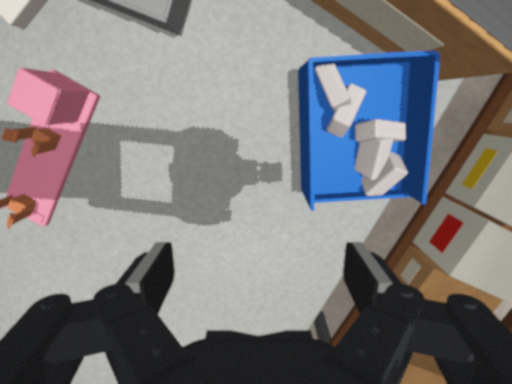

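The scene view shows the fuses red (147,252), yellow (205,247) and blue (205,200), the bases blue (248,230), red (289,237) and yellow (330,232), the isolator (375,200) and the bin (133,205). Next I'll write helpers and zoom in.

```bash
cat > h.py <<'E'
import numpy as np, cv2
from scipy.spatial.transform import Rotation as Rot
from plant import manip
def K(c):
    f=192/np.tan(np.radians(c['fov_y']/2)); return np.array([[f,0,c['cx']],[0,f,c['cy']],[0,0,1]])
def ray(c,px):
    p=cv2.undistortPoints(np.array(px,float).reshape(-1,1,2),K(c),c['dist_coeffs']).reshape(-1,2)
    d=np.c_[p,np.ones(len(p))]@c['R']; o=-c['R'].T@c['t']; return o,d
def onz(c,px,z):
    o,d=ray(c,px); return o+d*((z-o[2])/d[:,2])[:,None]
def proj(c,X):
    return cv2.projectPoints(np.array(X,float).reshape(-1,1,3),cv2.Rodrigues(c['R'])[0],c['t'],K(c),c['dist_coeffs'])[0].reshape(-1,2)
def tri(c1,p1,c2,p2):
    o1,d1=ray(c1,[p1]);o2,d2=ray(c2,[p2]);d1=d1[0];d2=d2[0]
    s=np.linalg.lstsq(np.c_[d1,-d2],o2-o1,rcond=None)[0]
    a=o1+s[0]*d1;b=o2+s[1]*d2; return (a+b)/2,np.linalg.norm(a-b)
def cal(n): return manip.get_calibration(n)
def crop(img,x0,y0,x1,y1,name,s=None):
    s=s or min(800/(x1-x0),600/(y1-y0))
    cv2.imwrite('pics/'+name+'.png',cv2.resize(img[y0:y1,x0:x1],None,fx=s,fy=s,interpolation=cv2.INTER_CUBIC))
def st():
    s=manip.state(); q=s['tool_rot']; R=Rot.from_quat([q[1],q[2],q[3],q[0]]).as_matrix()
    return s,np.array(s['tool_pos']),R
def go(target,yaw=None,R2=None):
    """needed delta in tool axes; yaw = desired world direction (rad) of tool x (pointing down)"""
    s,p,R=st()
    d=R.T@(np.array(target)-p)
    r=None
    if yaw is not None:
        R2=np.c_[[np.cos(yaw),np.sin(yaw),0],[np.sin(yaw),-np.cos(yaw),0],[0,0,-1]]
    if R2 is not None: r=Rot.from_matrix(R.T@R2).as_rotvec()
    print('d',d.round(4),'rv',None if r is None else r.round(4)); return d,r
E
python3 - <<'E'
from h import *
a=cv2.imread('pics/scene0.png');b=cv2.imread('pics/side0.png')
crop(a,220,160,400,290,'sz',4.4); crop(b,150,150,310,340,'sd',3.1)
crop(a,90,160,250,290,'sl',4.5)
E
```

```text
(no output)
```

View pics/sz.png

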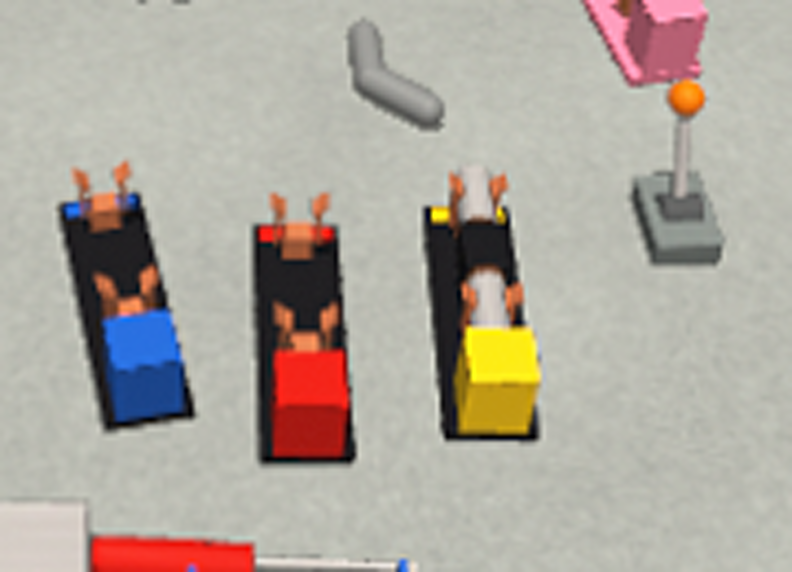

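View pics/sd.png

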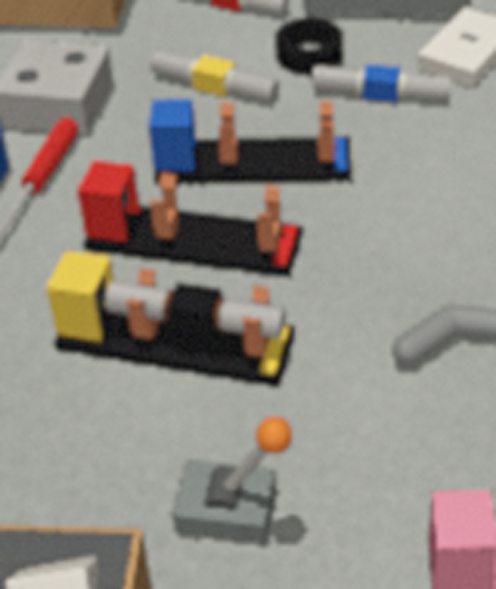

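View pics/sl.png

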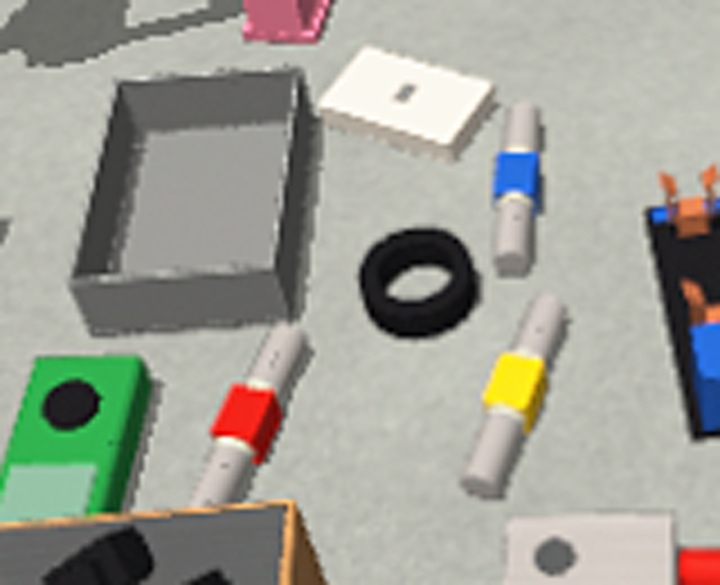

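Run:
```python
from h import *
c=cal('scene');s=cal('side')
C=lambda pts:[(220+x/4.4,160+y/4.4) for x,y in pts]
D=lambda pts:[(150+x/3.1,150+y/3.1) for x,y in pts]
L=lambda pts:[(90+x/4.5,160+y/4.5) for x,y in pts]
for n,p in dict(blue=[(60,205),(140,197),(193,410),(105,422)],red=[(253,227),(337,225),(353,453),(262,455)],yel=[(424,208),(506,208),(538,430),(447,432)]).items():
    P=onz(c,C(p),.012); m=(P[:2].mean(0),P[2:].mean(0)); v=m[1]-m[0]
    print(n,P.round(3)[:,:2].tolist(),'len',np.linalg.norm(v),'yaw',np.arctan2(v[1],v[0]),'org',m[0]+v/np.linalg.norm(v)*.075)
for n,p in dict(bsd=[(348,178),(345,140)]).items(): print(onz(s,D(p),.012))
print('tip',tri(c,C([(686,97)])[0],s,D([(274,434)])[0]))
print('iso base top',onz(c,C([(635,180),(705,172),(721,240),(652,252)]),.025))
print('bin top',onz(c,L([(118,85),(302,70),(278,272),(72,283)]),.06))
for n,p in dict(red=(247,423),yel=(516,391),blue=(517,180)).items(): print(n,onz(c,L([p]),.022))
print('fuse axes')
for n,p in dict(red=[(292,340),(222,480)],yel=[(546,308),(484,480)],blue=[(521,115),(513,262)]).items():
    P=onz(c,L(p),.02); v=P[1]-P[0]; print(n,P.round(3).tolist(),np.arctan2(v[1],v[0]))
print('crate',onz(c,[(50,275),(165,275),(162,350)],.1))
print('tape',onz(c,L([(418,282)]),.03))
```

```text
blue [[0.469, -0.023], [0.463, 0.036], [0.654, 0.067], [0.661, 0.009]] len 0.19439385149478394 yaw 0.16305162732519585 org [0.53960591 0.01907719 0.012     ]
red [[0.495, 0.117], [0.495, 0.178], [0.691, 0.169], [0.69, 0.11]] len 0.19551884964633992 yaw -0.04154782950698099 org [0.57011172 0.14474824 0.012     ]
yel [[0.481, 0.243], [0.483, 0.303], [0.678, 0.292], [0.677, 0.232]] len 0.19534151138909597 yaw -0.060012354610055996 org [0.55719914 0.26898259 0.012     ]
[[ 0.45451815  0.04740344  0.012     ]
 [ 0.46580318 -0.01215101  0.012     ]]
tip (array([0.45582083, 0.42528661, 0.09466213]), np.float64(0.0013380559504907437))
iso base top [[0.47119509 0.39922619 0.025     ]
 [0.46517303 0.45304403 0.025     ]
 [0.53122837 0.44777897 0.025     ]
 [0.54036497 0.39580454 0.025     ]]
bin top [[ 0.37342356 -0.41448152  0.06      ]
 [ 0.36301405 -0.27773135  0.06      ]
 [ 0.55908884 -0.26368726  0.06      ]
 [ 0.564415   -0.40194619  0.06      ]]
red [[ 0.65347023 -0.27683996  0.022     ]]
yel [[ 0.63295721 -0.1044113   0.022     ]]
blue [[ 0.44530071 -0.11594075  0.022     ]]
fuse axes
red [[0.585, -0.258, 0.02], [0.695, -0.286, 0.02]] -0.24567820617051522
yel [[0.563, -0.089, 0.02], [0.699, -0.12, 0.02]] -0.22783525271499697
blue [[0.376, -0.118, 0.02], [0.521, -0.114, 0.02]] 0.025756993261585495
crate [[ 0.76974783 -0.48889241  0.1       ]
 [ 0.77451443 -0.18716227  0.1       ]
 [ 0.96651545 -0.16894117  0.1       ]]
tape [[ 0.54560022 -0.17607794  0.03      ]]
```

Run:
```python
from h import *
go([.45,-.05,.30],0.); go([.55,.12,.36],0.); go([.40,.43,.30],0.)
```

```text
d [ 0.3868 -0.3893 -0.061 ] rv [-1.600e-03  2.000e-04  4.358e-01]
d [ 0.5492 -0.5013 -0.1208] rv [-1.600e-03  2.000e-04  4.358e-01]
d [ 0.5441 -0.8456 -0.0602] rv [-1.600e-03  2.000e-04  4.358e-01]
```

step_arm --pt "0.387 -0.389 -0.061 0 0 0.436 1" --pt "0.387 -0.389 -0.061 0 0 0.436 1" --pt "0.387 -0.389 -0.061 0 0 0.436 1" --pt "0.387 -0.389 -0.061 0 0 0.436 1" --pt "0.387 -0.389 -0.061 0 0 0.436 1" --pt "0.387 -0.389 -0.061 0 0 0.436 1" --pt "0.387 -0.389 -0.061 0 0 0.436 1" --pt "0.387 -0.389 -0.061 0 0 0.436 1" --pt "0.387 -0.389 -0.061 0 0 0.436 1" --pt "0.387 -0.389 -0.061 0 0 0.436 1" --pt "0.387 -0.389 -0.061 0 0 0.436 1" --pt "0.387 -0.389 -0.061 0 0 0.436 1" --pt "0.549 -0.501 -0.121 0 0 0.436 1" --pt "0.549 -0.501 -0.121 0 0 0.436 1" --pt "0.549 -0.501 -0.121 0 0 0.436 1" --pt "0.549 -0.501 -0.121 0 0 0.436 1" --pt "0.549 -0.501 -0.121 0 0 0.436 1" --pt "0.549 -0.501 -0.121 0 0 0.436 1" --pt "0.549 -0.501 -0.121 0 0 0.436 1" --pt "0.549 -0.501 -0.121 0 0 0.436 1"

```text
time: 2.15
tool_pos: [0.5494, 0.1179, 0.3595]
tool_rot: [0.0, 1.0, -0.001, -0.001]
contact_force: [1.0, 0.3, 0.7]
gripper_width: 0.002
```

```bash
cat > snap.py <<'E'
import sys,pickle
from h import *
def snap(cam,name):
    c=cal(cam); f=manip.grab_frame(cam)[:,:,::-1].copy(); pickle.dump((c,f),open('pics/'+name+'.pkl','wb'))
    crop(f,0,0,512,384,name); return c,f
def load(name): return pickle.load(open('pics/'+name+'.pkl','rb'))
if __name__=='__main__':
    for a in sys.argv[1:]:
        cam,n=a.split(':'); snap(cam,n)
    s=manip.state(); print(s['time'],s['tool_pos'].round(4),s['contact_force'].round(2),s['gripper_width'])
E
python3 snap.py wrist:w1
```

```text
2.2 [0.5495 0.1179 0.3597] [-0.2  -0.6   0.25] 0.0006999118247046055
```

View pics/w1.png

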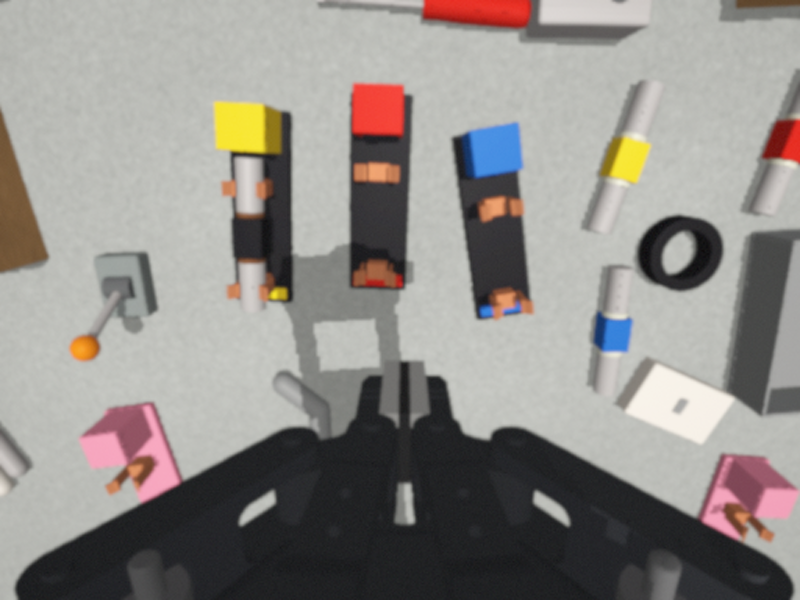

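Run:
```python
from snap import *
c,f=load('w1'); k=512/800
hsv=cv2.cvtColor(f,cv2.COLOR_BGR2HSV)
P=lambda pts,z:onz(c,[(x*k,y*k) for x,y in pts],z)[:,:2]
for n,foot,hood in [('yel',[(290,113),(290,301)],[(215,102),(278,106),(282,153),(217,152)]),('red',[(411,96),(405,288),(350,288)],[(353,85),(404,85),(403,135),(352,135)]),('blue',[(530,312),(476,318),(455,140)],[(462,134),(518,124),(522,167),(472,177)])]:
    print(n,'foot',P(foot,.012).round(4).tolist()); print('  hood',P(hood,.07).round(4).tolist(),P(hood,.07).mean(0))
print('tip',P([(85,348)],.095),'iso',P([(96,257),(146,253),(157,312),(130,316)],.025).round(4).tolist())
g=hsv
for n,lo,hi in [('yel',(22,150,120),(34,255,255)),('red',(0,180,120),(6,255,255)),('blue',(100,120,80),(122,255,255)),('orange',(8,200,180),(18,255,255))]:
    m=cv2.inRange(hsv,lo,hi); cs,_=cv2.findContours(m,cv2.RETR_EXTERNAL,cv2.CHAIN_APPROX_NONE)
    for q in cs:
        if cv2.contourArea(q)>60: 
            r=cv2.minAreaRect(q); print(n,np.round(r[0],1),np.round(r[1],1),round(r[2],1),'z.03',onz(c,[r[0]],.03)[0,:2].round(4))
```

```text
yel foot [[0.6702, 0.2305], [0.4748, 0.2443]]
  hood [[0.6744, 0.2823], [0.6704, 0.2271], [0.631, 0.2264], [0.6325, 0.285]] [0.65210321 0.25522226]
red foot [[0.6853, 0.1104], [0.4895, 0.1165], [0.4896, 0.177]]
  hood [[0.6869, 0.1612], [0.6867, 0.1173], [0.6457, 0.1183], [0.6459, 0.1633]] [0.66629277 0.14002881]
blue foot [[0.4614, -0.0236], [0.4544, 0.0368], [0.644, 0.066]]
  hood [[0.6466, 0.0662], [0.6551, 0.0171], [0.6185, 0.0112], [0.6097, 0.056]] [0.6324649  0.03761334]
tip [[0.45308273 0.42676338]] iso [[0.5284, 0.4465], [0.5323, 0.3908], [0.4664, 0.3894], [0.4618, 0.4208]]
yel [177.5 187.5] [ 7. 11.] 90.0 z.03 [0.4893 0.2525]
yel [399.6 101.7] [23.1 26.9] 18.4 z.03 [ 0.6265 -0.1002]
yel [158.5  81.5] [31. 41.] 90.0 z.03 [0.6559 0.2683]
red [504.5  90. ] [26. 13.] 90.0 z.03 [ 0.6466 -0.2659]
red [241.5  70.5] [31. 31.] 90.0 z.03 [0.6704 0.1427]
red [305.5   8. ] [16. 67.] 90.0 z.03 [0.7542 0.0505]
blue [391.4 213. ] [21.8 23.3] 8.1 z.03 [ 0.443  -0.1109]
blue [314.9  96.8] [30.7 37. ] 80.5 z.03 [0.6329 0.0315]
orange [ 53.  222.5] [13. 14.] 90.0 z.03 [0.4258 0.4794]
```

Run:
```python
from h import *
go([.405,.426,.20],0.); go([.405,.426,.092],0.);
```

```text
d [-0.145  -0.3078  0.1598] rv [ 0.0003  0.0008 -0.0022]
d [-0.1449 -0.3078  0.2678] rv [ 0.0003  0.0008 -0.0022]
```

step_arm --pt "-0.145 -0.308 0.16 0 0 0 1" --pt "-0.145 -0.308 0.16 0 0 0 1" --pt "-0.145 -0.308 0.16 0 0 0 1" --pt "-0.145 -0.308 0.16 0 0 0 1" --pt "-0.145 -0.308 0.16 0 0 0 1" --pt "-0.145 -0.308 0.16 0 0 0 1" --pt "-0.145 -0.308 0.16 0 0 0 1" --pt "-0.145 -0.308 0.16 0 0 0 1" --pt "-0.145 -0.308 0.16 0 0 0 1" --pt "-0.145 -0.308 0.267 0 0 0 1" --pt "-0.145 -0.308 0.267 0 0 0 1" --pt "-0.145 -0.308 0.267 0 0 0 1" --pt "-0.145 -0.308 0.267 0 0 0 1"

```text
time: 3.5
tool_pos: [0.405, 0.4256, 0.0923]
tool_rot: [0.001, 1.0, -0.001, -0.001]
contact_force: [-0.7, -1.1, 0.7]
gripper_width: -0.0
```

step_arm --pt "0.015 0 0 0 0 0 1" --pt "0.03 0 0 0 0 0 1" --pt "0.045 0 0 0 0 0 1" --pt "0.06 0 0 0 0 0 1" --pt "0.075 0 0 0 0 0 1" --pt "0.085 0 0 0 0 0 1" --pt "0.095 0 0 0 0 0 1" --pt "0.1 0 0 0 0 0 1" --pt "0.105 0 0 0 0 0 1" --pt "0.105 0 0 0 0 0 1"

```text
time: 4.5
tool_pos: [0.5104, 0.4273, 0.0931]
tool_rot: [0.0, 1.0, -0.0, 0.0]
contact_force: [-0.4, 0.4, -0.4]
gripper_width: 0.002
```

```bash
python3 snap.py wrist:w2 side:s2; python3 -c "
from snap import *
c,f=load('s2');crop(f,190,260,260,330,'s2z')"
```

```text
4.6 [0.5101 0.4275 0.0934] [ 0.2   0.59 -1.11] 0.0030026432108096694
```

View pics/w2.png

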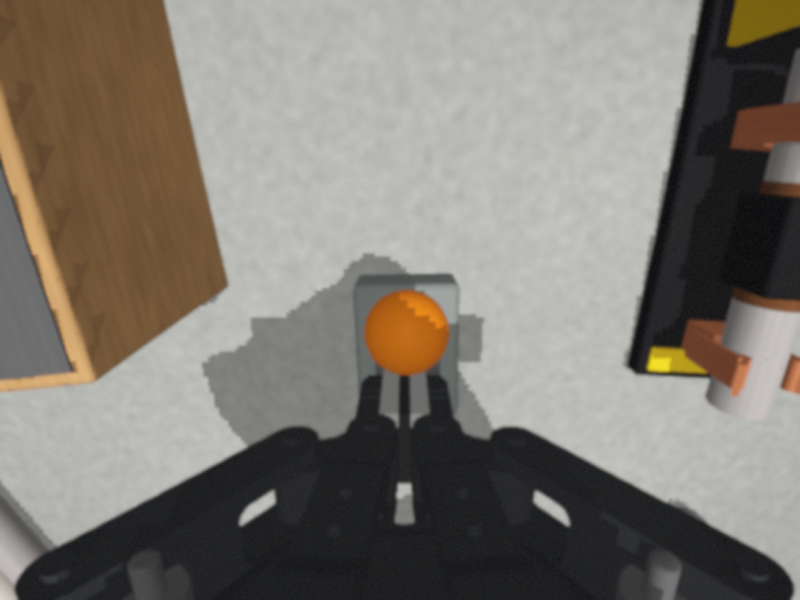

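View pics/s2z.png

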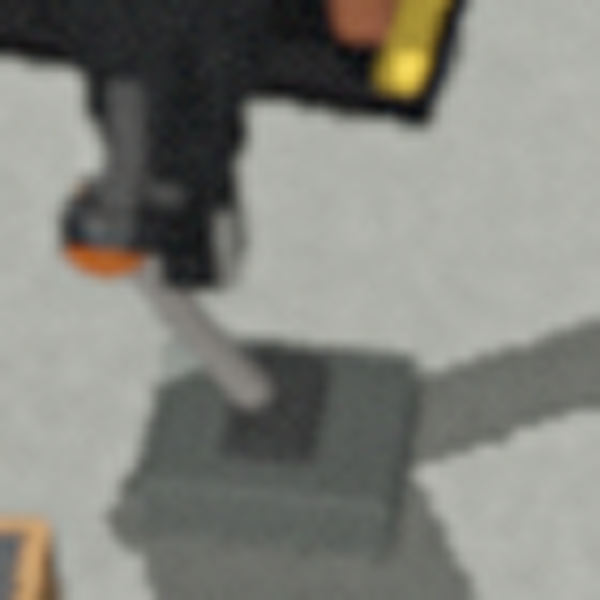

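step_arm --pt "0.004 0 0 0 0 0 1" --pt "0.008 0 0 0 0 0 1" --pt "0.011 0 0 0 0 0 1" --pt "0.011 0 0 0 0 0 1"

```text
time: 5.0
tool_pos: [0.5131, 0.4276, 0.093]
tool_rot: [0.002, 1.0, 0.0, -0.01]
contact_force: [-26.2, -2.8, 15.4]
gripper_width: -0.004
```

```bash
python3 snap.py wrist:w3; python3 -c "
from snap import *
for n in ('w2','w3'):
  c,f=load(n);hsv=cv2.cvtColor(f,cv2.COLOR_BGR2HSV);m=cv2.inRange(hsv,(5,200,80),(20,255,255))
  q=max(cv2.findContours(m,0,1)[0],key=cv2.contourArea);o=cv2.minEnclosingCircle(q);print(o,onz(c,[o[0]],.097))
  # base: rough corners of far edge
c,f=load('w2');print(onz(c,[(355*.64,275*.64),(458*.64,275*.64)],.025))
"
```

```text
5.05 [0.5131 0.4276 0.0931] [-26.51  -4.03  14.6 ] 0.0043039597181050975
((259.5, 212.85293579101562), 26.26639747619629) [[0.53370756 0.42682257 0.097     ]]
((260.818603515625, 214.9720916748047), 26.306631088256836) [[0.53550764 0.42658427 0.097     ]]
[[0.53430681 0.44972392 0.025     ]
 [0.53430609 0.40238826 0.025     ]]
```

Hard stop felt at 26 N, so the lever is off. I'll back off and look at the yellow base from above.

step_arm --pt "-0.04 0 0 0 0 0 1" --pt "-0.04 0 0 0 0 0 1" --pt "-0.04 0 -0.1 0 0 0 1" --pt "-0.04 0 -0.1 0 0 0 1" --pt "-0.04 0 -0.1 0 0 0 1" --pt "-0.03 0.16 -0.16 0 0 0 -0.2" --pt "-0.03 0.16 -0.16 0 0 0 -0.2" --pt "-0.03 0.16 -0.16 0 0 0 -0.2" --pt "-0.03 0.16 -0.16 0 0 0 -0.2" --pt "-0.03 0.16 -0.16 0 0 0 -0.2" --pt "-0.03 0.16 -0.16 0 0 0 -0.2"

```text
time: 6.15
tool_pos: [0.4915, 0.2674, 0.2537]
tool_rot: [-0.0, 1.0, -0.001, 0.001]
contact_force: [0.2, 0.5, -0.2]
gripper_width: 0.599
```

```bash
python3 snap.py wrist:w4
```

```text
6.2 [0.4911 0.2679 0.253 ] [0.19 0.34 0.06] 0.6019624132309211
```

View pics/w4.png

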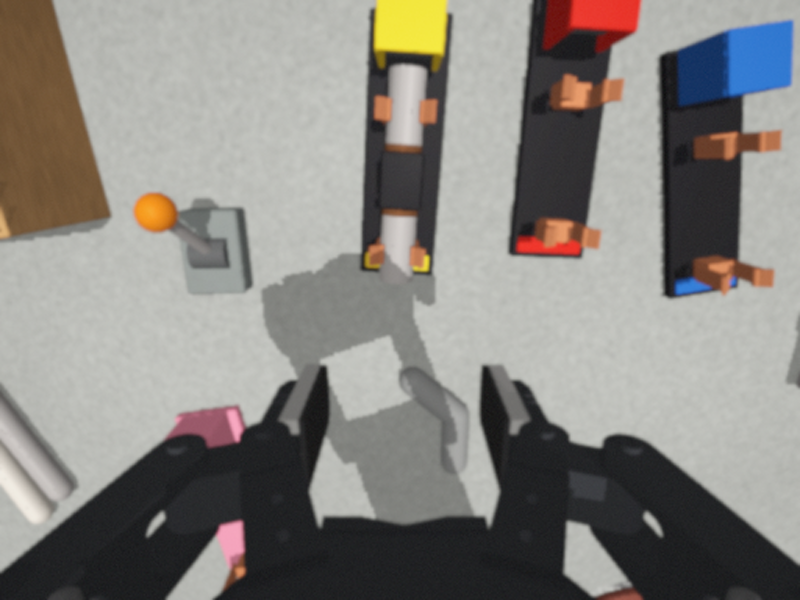

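Run:
```python
from snap import *
c,f=load('w4');k=.64
P=lambda pts,z:onz(c,[(x*k,y*k) for x,y in pts],z)[:,:2]
b=P([(384,149),(424,151),(418,212),(380,210)],.061);print('block',b.round(4).tolist(),b.mean(0),np.arctan2(*(b[0]+b[1]-b[2]-b[3])[::-1]))
print('foot',P([(362,270),(431,273),(374,10),(451,15)],.012).round(4).tolist())
print('hood top',P([(374,55),(445,58)],.07).round(4).tolist())
print('fuse ax',P([(399,245),(407,70)],.059).round(4).tolist())
print('clips',P([(375,107),(429,111)],.064).round(4).tolist(),P([(375,251),(417,255)],.064).round(4).tolist())
```

```text
block [[0.5741, 0.2812], [0.5728, 0.2537], [0.5312, 0.2575], [0.5326, 0.2845]] [0.5526643  0.26921074] -0.08599386514759733
foot [[0.4774, 0.3031], [0.4748, 0.2445], [0.6739, 0.2895], [0.6706, 0.2327]]
hood top [[0.6314, 0.2865], [0.6296, 0.2413]]
fuse ax [[0.5071, 0.2711], [0.6245, 0.2654]]
clips [[0.6009, 0.2867], [0.5983, 0.2507]] [[0.5036, 0.2884], [0.5007, 0.258]]
```

Run:
```python
from h import *
go([.552,.2695,.10],-.058); go([.552,.2695,.038],-.058)
```

```text
d [ 0.0609 -0.0016  0.153 ] rv [-0.0004 -0.      0.058 ]
d [ 0.0609 -0.0016  0.215 ] rv [-0.0004 -0.      0.058 ]
```

step_arm --pt "0.061 -0.0016 0.153 0 0 0.058 -0.2" --pt "0.061 -0.0016 0.153 0 0 0.058 -0.2" --pt "0.061 -0.0016 0.153 0 0 0.058 -0.2" --pt "0.061 -0.0016 0.153 0 0 0.058 -0.2" --pt "0.061 -0.0016 0.153 0 0 0.058 -0.2"

```text
time: 6.7
tool_pos: [0.55, 0.2691, 0.0965]
tool_rot: [0.001, 1.0, -0.029, -0.003]
contact_force: [0.5, 0.6, -0.1]
gripper_width: 0.601
```

```bash
python3 snap.py wrist:w5;python3 - <<'E'
from h import *
go([.552,.2695,.038],-.058)
E
```

```text
6.75 [0.5514 0.2697 0.0996] [ 0.22 -0.99  1.25] 0.6002846922402062
d [0.0007 0.0001 0.0616] rv [0.0007 0.0022 0.0008]
```

View pics/w5.png

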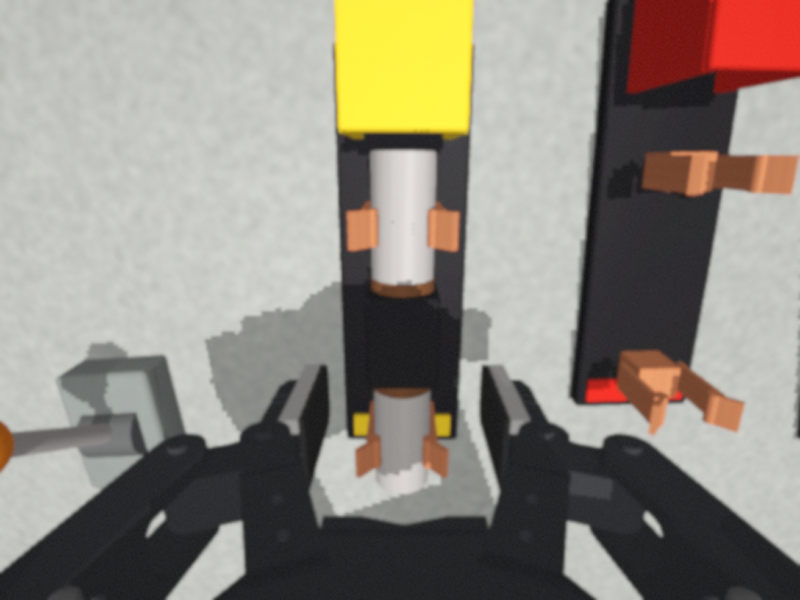

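The black fuse is centred between the jaws at (403,335), so I'll go down and grip it.

step_arm --pt "0.001 0 0.04 0 0 0 -0.2" --pt "0.001 0 0.062 0 0 0 -0.2" --pt "0.001 0 0.062 0 0 0 -0.2" --pt "0.001 0 0.062 0 0 0 1" --pt "0.001 0 0.062 0 0 0 1" --pt "0.001 0 0.062 0 0 0 1" --pt "0.001 0 0.062 0 0 0 1" --pt "0.001 0 0.062 0 0 0 1" --pt "0.001 0 0.062 0 0 0 1"

```text
time: 7.65
tool_pos: [0.5551, 0.27, 0.042]
tool_rot: [-0.001, 1.0, -0.029, 0.002]
contact_force: [-2.8, 0.5, 7.4]
gripper_width: 0.342
```

step_arm --pt "0 0 -0.005 0 0 0 1" --pt "0 0 -0.01 0 0 0 1" --pt "0 0 -0.016 0 0 0 1" --pt "0 0 -0.025 0 0 0 1" --pt "0 0 -0.035 0 0 0 1" --pt "0 0 -0.05 0 0 0 1" --pt "0 0 -0.08 0 0 0 1" --pt "0 0 -0.12 0 0 0 1" --pt "0 0 -0.16 0 0 0 1" --pt "0 0 -0.16 0 0 0 1"

```text
time: 8.65
tool_pos: [0.5578, 0.2701, 0.2099]
tool_rot: [-0.003, 1.0, -0.029, 0.008]
contact_force: [1.5, -0.7, -1.9]
gripper_width: 0.335
```

```bash
python3 snap.py wrist:w6 scene:sc6;python3 - <<'E'
from h import *
go([.47,-.34,.20],-.03)
E
```

```text
8.75 [0.5545 0.2691 0.2023] [-0.59  0.45 -2.96] 0.3436865718549277
d [-0.0488  0.613   0.0009] rv [-0.0017 -0.0058 -0.0284]
```

View pics/w6.png

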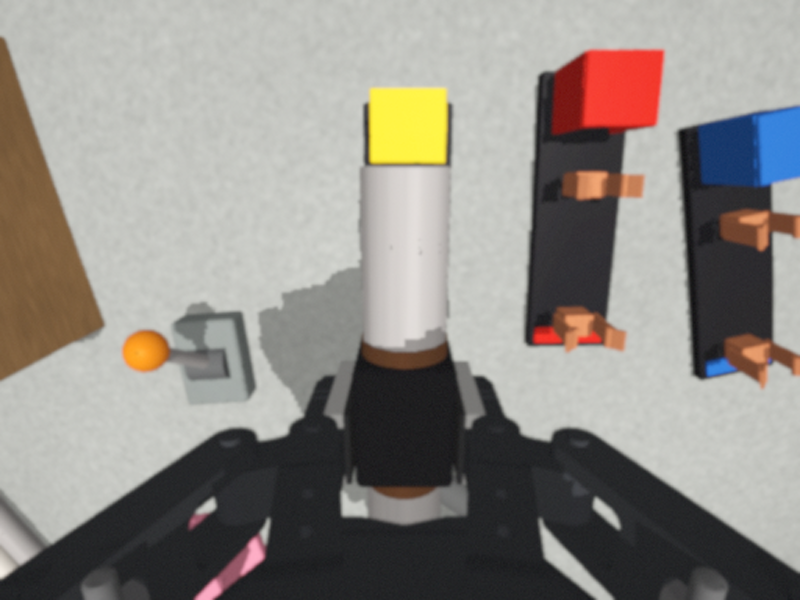

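View pics/sc6.png

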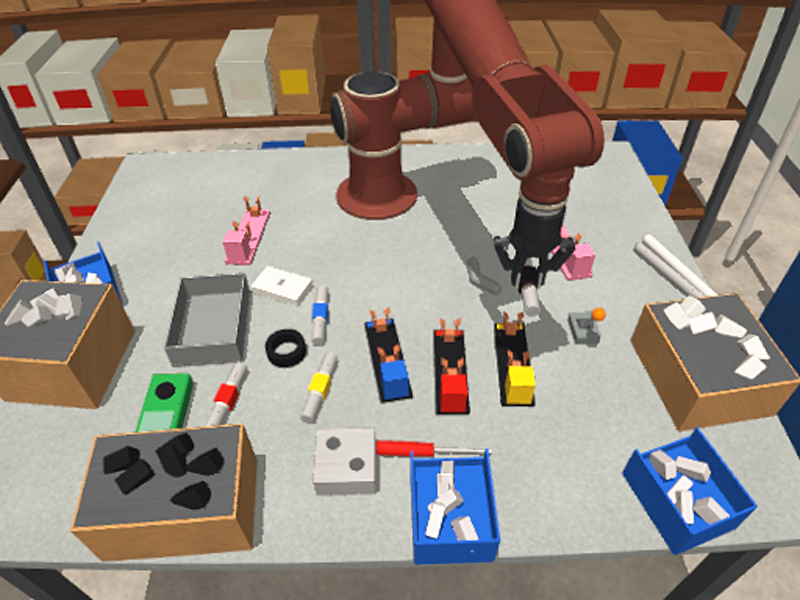

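step_arm --pt "-0.05 0.613 0.0 0 0 -0.1 1" --pt "-0.05 0.613 0.0 0 0 -0.1 1" --pt "-0.05 0.613 0.0 0 0 -0.1 1" --pt "-0.05 0.613 0.0 0 0 -0.1 1" --pt "-0.05 0.613 0.0 0 0 -0.1 1" --pt "-0.05 0.613 0.0 0 0 -0.1 1" --pt "-0.05 0.613 0.0 0 0 -0.1 1" --pt "-0.05 0.613 0.0 0 0 -0.1 1" --pt "-0.05 0.613 0.0 0 0 -0.1 1" --pt "-0.05 0.613 0.0 0 0 -0.1 1" --pt "-0.05 0.613 0.0 0 0 -0.1 1" --pt "-0.05 0.613 0.0 0 0 -0.1 1" --pt "-0.05 0.613 0.0 0 0 -0.1 1" --pt "-0.05 0.613 0.0 0 0 -0.1 1" --pt "-0.05 0.613 0.0 0 0 -0.1 1" --pt "-0.05 0.613 0.0 0 0 -0.1 1" --pt "-0.05 0.613 0.0 0 0 -0.1 1"

```text
time: 10.45
tool_pos: [0.4678, -0.3386, 0.1981]
tool_rot: [-0.0, 1.0, 0.022, -0.0]
contact_force: [-0.3, 0.8, -2.3]
gripper_width: 0.339
```

```bash
python3 snap.py wrist:w7
```

```text
10.5 [ 0.4679 -0.3388  0.1983] [-0.79 -0.74 -1.82] 0.33597344981658
```

View pics/w7.png

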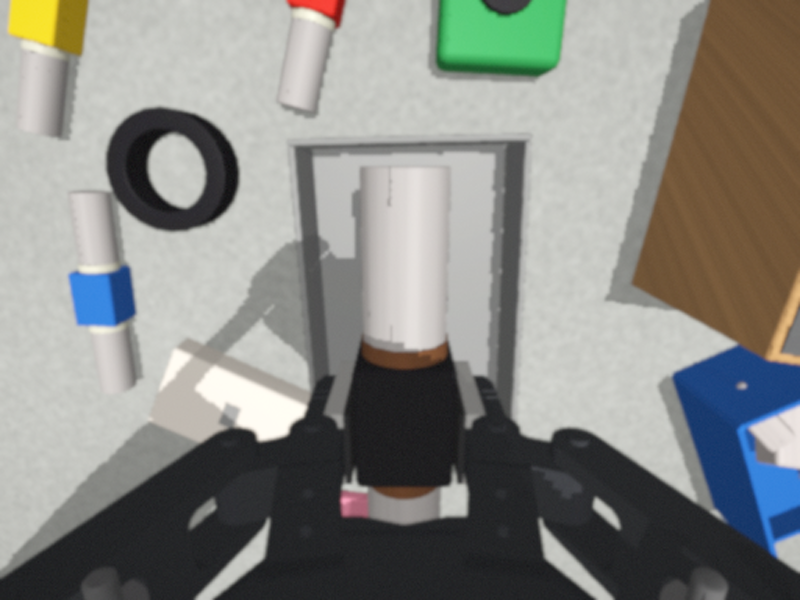

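Run:
```python
from snap import *
c,f=load('w7');k=.64
print(onz(c,[(290*k,143*k),(530*k,136*k)],.06))
```

```text
[[ 0.54921206 -0.2697347   0.06      ]
 [ 0.55912035 -0.40646337  0.06      ]]
```

step_arm --pt "-0.013 0.007 0.04 0 0 -0.028 1" --pt "-0.013 0.007 0.09 0 0 -0.028 1" --pt "-0.013 0.007 0.13 0 0 -0.028 1" --pt "-0.013 0.007 0.155 0 0 -0.028 1" --pt "-0.013 0.007 0.172 0 0 -0.028 1" --pt "-0.013 0.007 0.172 0 0 -0.028 1" --pt "-0.013 0.007 0.172 0 0 -0.028 0.0" --pt "-0.013 0.007 0.172 0 0 -0.028 0.0" --pt "-0.013 0.007 0.172 0 0 -0.028 0.0" --pt "-0.013 0.007 0.172 0 0 -0.028 0.0" --pt "-0.013 0.007 0.13 0 0 -0.028 0.0" --pt "-0.013 0.007 0.08 0 0 -0.028 0.0" --pt "-0.013 0.007 0.03 0 0 -0.028 0.0" --pt "-0.013 0.007 0.0 0 0 -0.028 0.0" --pt "-0.013 0.007 0.0 0 0 -0.028 0.0"

```text
time: 12.0
tool_pos: [0.4574, -0.3503, 0.2064]
tool_rot: [0.005, 0.999, 0.035, 0.005]
contact_force: [0.1, -0.0, 0.5]
gripper_width: 0.501
```

```bash
python3 snap.py wrist:w8
```

```text
12.05 [ 0.4562 -0.3491  0.2027] [-0.32 -0.17 -0.7 ] 0.4985614768035883
```

View pics/w8.png

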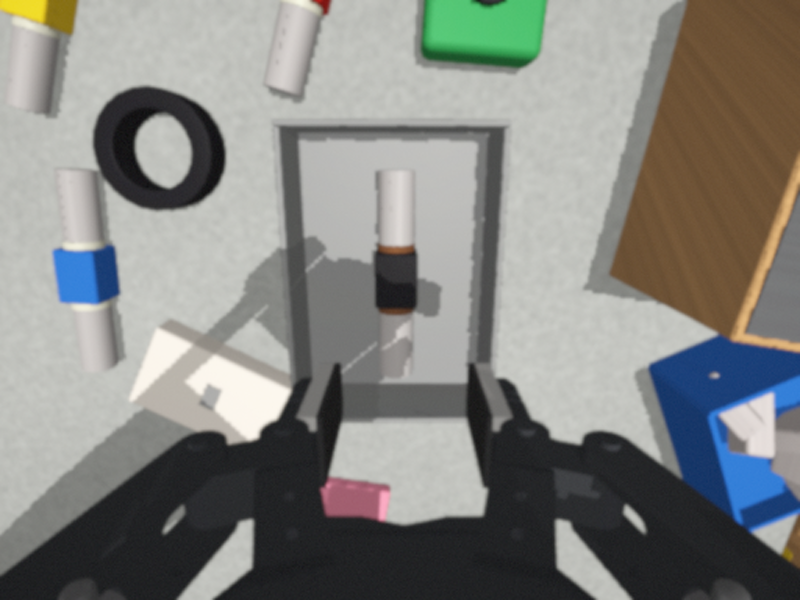

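The spent fuse lies in the bin at (396,280). Next is the blue fuse.

Run:
```python
from snap import *
c,f=load('w8');k=.64
b=onz(c,[(55*k,252*k),(114*k,247*k),(117*k,300*k),(62*k,305*k)],.027); print(b.mean(0))
e=onz(c,[(78*k,172*k),(99*k,366*k)],.018)[:,:2];v=e[0]-e[1];print(e,np.arctan2(v[1],v[0]))
go([.41,-.112,.22],.03)
```

```text
[ 0.43951325 -0.1244267   0.027     ]
[[ 0.51209769 -0.12063968]
 [ 0.36455264 -0.11863207]] -0.01360590028238078
d [-0.0295 -0.2397 -0.0188] rv [ 0.0058 -0.0052  0.0398]
```

step_arm --pt "-0.02 -0.24 -0.04 0 0 0.06 0.0" --pt "-0.02 -0.24 -0.04 0 0 0.06 0.0" --pt "-0.02 -0.24 -0.04 0 0 0.06 0.0" --pt "-0.02 -0.24 -0.04 0 0 0.06 0.0" --pt "-0.02 -0.24 -0.04 0 0 0.06 0.0" --pt "-0.02 -0.24 -0.04 0 0 0.06 0.0" --pt "-0.02 -0.24 -0.04 0 0 0.06 0.0" --pt "-0.02 -0.24 -0.04 0 0 0.06 0.0" --pt "-0.02 -0.24 -0.04 0 0 0.06 0.0"

```text
time: 12.95
tool_pos: [0.4179, -0.1105, 0.2373]
tool_rot: [-0.0, 1.0, 0.004, -0.001]
contact_force: [1.2, -0.3, 0.4]
gripper_width: 0.501
```

```bash
python3 snap.py wrist:w9
python3 - <<'E'
from snap import *
c,f=load('w9');hsv=cv2.cvtColor(f,cv2.COLOR_BGR2HSV);m=cv2.inRange(hsv,(100,120,80),(122,255,255))
for q in cv2.findContours(m,0,1)[0]:
    if cv2.contourArea(q)>100:
        r=cv2.minAreaRect(q);print(r);print(onz(c,cv2.boxPoints(r),.03).round(4)[:,:2].tolist(),onz(c,[r[0]],.03))
E
```

```text
13.0 [ 0.4179 -0.1106  0.2375] [-0.46  0.51 -0.42] 0.4998263744524443
((264.5, 149.0), (32.0, 23.0), 90.0)
[[0.4584, -0.1037], [0.4586, -0.1304], [0.4209, -0.1314], [0.4206, -0.1039]] [[ 0.43989934 -0.11734491  0.03      ]]
((161.8470001220703, 123.61256408691406), (13.184775352478027, 44.54959487915039), 80.21759033203125)
[[0.4715, 0.0282], [0.4801, -0.0234], [0.4655, -0.0251], [0.4567, 0.0271]] [[0.46850899 0.00152628 0.03      ]]
```

View pics/w9.png

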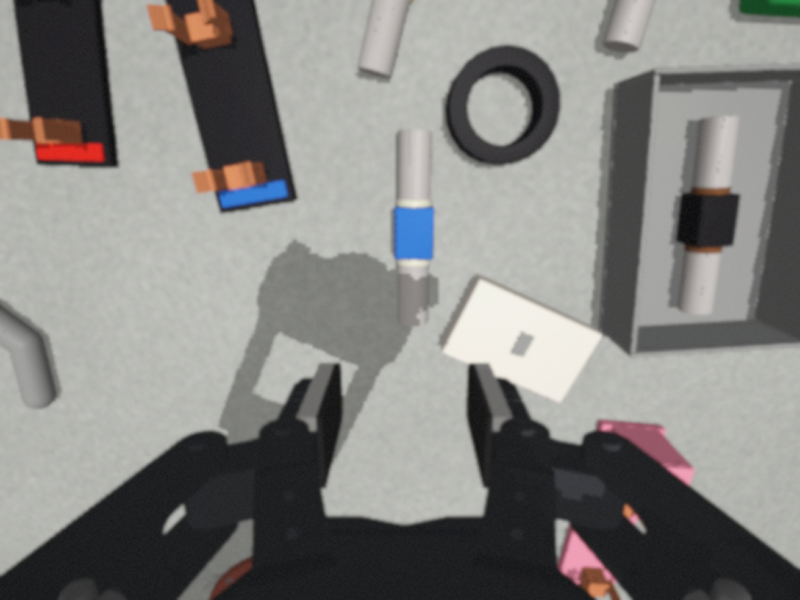

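Run:
```python
from h import *
go([.440,-.1172,.014],.0)
```

```text
d [0.0224 0.007  0.2234] rv [-0.0006  0.0016  0.008 ]
```

step_arm --pt "0.022 0.007 0.05 0 0 0 -0.1" --pt "0.022 0.007 0.1 0 0 0 -0.1" --pt "0.022 0.007 0.15 0 0 0 -0.1" --pt "0.022 0.007 0.19 0 0 0 -0.1" --pt "0.022 0.007 0.215 0 0 0 -0.1" --pt "0.022 0.007 0.223 0 0 0 -0.1" --pt "0.022 0.007 0.223 0 0 0 -0.1"

```text
time: 13.7
tool_pos: [0.4393, -0.1167, 0.0142]
tool_rot: [-0.001, 1.0, 0.004, -0.001]
contact_force: [0.1, 0.3, 0.5]
gripper_width: 0.55
```

step_arm --pt "0 0 0 0 0 0 1" --pt "0 0 0 0 0 0 1" --pt "0 0 0 0 0 0 1" --pt "0 0 0 0 0 0 1" --pt "0 0 0 0 0 0 1"

```text
time: 14.2
tool_pos: [0.4419, -0.1174, 0.0174]
tool_rot: [0.001, 1.0, 0.005, 0.002]
contact_force: [-0.4, -0.8, 6.1]
gripper_width: 0.34
```

```bash
python3 snap.py wrist:w10
python3 - <<'E'
from h import *
go([.50,.012,.18],.16)
E
```

```text
14.25 [ 0.4419 -0.1174  0.0174] [-0.12 -1.49  6.73] 0.33821682270384124
d [ 0.06   -0.1284 -0.1626] rv [ 0.0023 -0.0035 -0.1501]
```

View pics/w10.png

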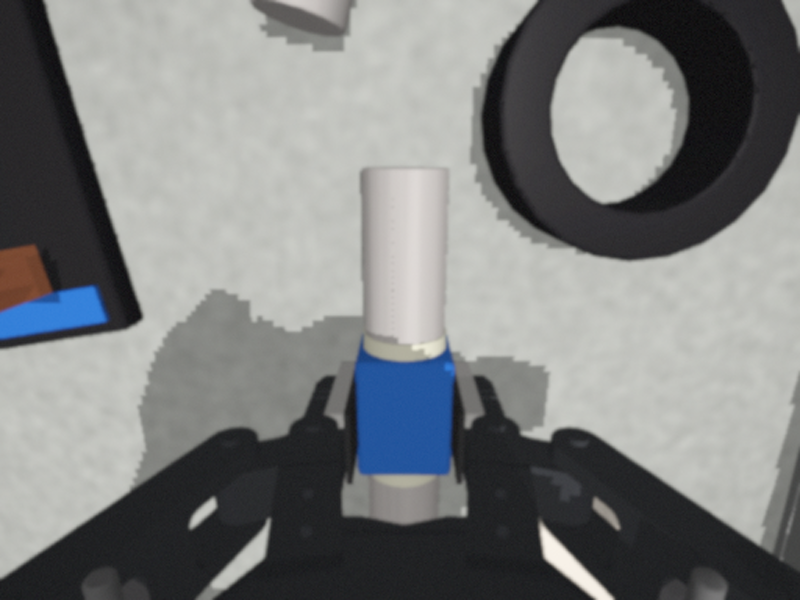

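step_arm --pt "0 0 -0.03 0 0 0 1" --pt "0 0 -0.08 0 0 0 1" --pt "0 0 -0.13 0 0 0 1" --pt "0 0 -0.18 0 0 0 1" --pt "0.03 -0.128 -0.2 0 0 -0.15 1" --pt "0.03 -0.128 -0.2 0 0 -0.15 1" --pt "0.03 -0.128 -0.2 0 0 -0.15 1" --pt "0.03 -0.128 -0.2 0 0 -0.15 1" --pt "0.03 -0.128 -0.2 0 0 -0.15 1" --pt "0.03 -0.128 -0.2 0 0 -0.15 1" --pt "0.03 -0.128 -0.2 0 0 -0.15 1"

```text
time: 15.35
tool_pos: [0.4685, 0.011, 0.2147]
tool_rot: [-0.0, 0.997, 0.079, -0.001]
contact_force: [0.4, -0.5, -1.5]
gripper_width: 0.333
```

```bash
python3 snap.py wrist:w11
```

```text
15.4 [0.4686 0.011  0.2148] [ 0.3   0.14 -2.67] 0.33734994664794526
```

View pics/w11.png

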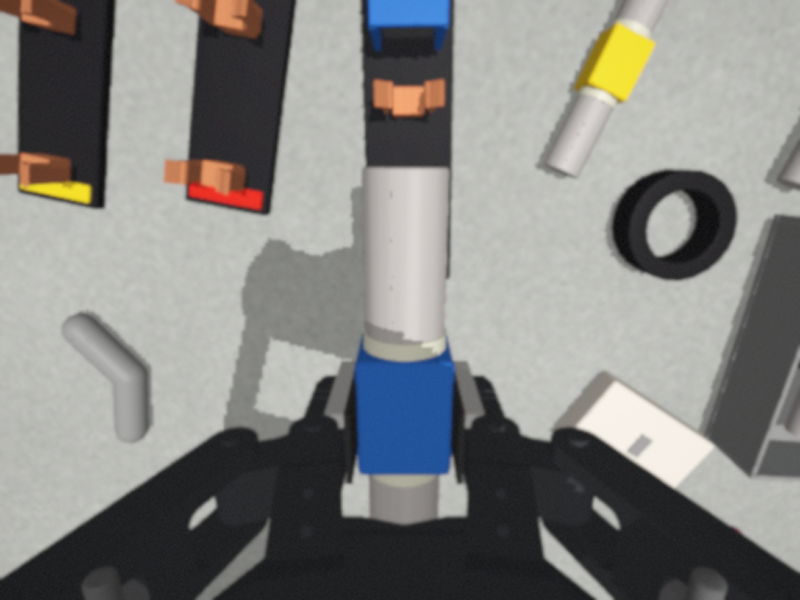

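```bash
python3 - <<'E'
from snap import *
c,f=load('w11');k=.64
P=lambda pts,z:onz(c,[(x*k,y*k) for x,y in pts],z)[:,:2]
s,p,R=st()
def T(X,z): # in tool frame
    X=np.c_[X,np.full(len(X),z)]; return ((X-p)@R)[:,:2].round(4).tolist()
print('foot L/R',T(P([(366,150),(449,150),(448,270),(365,50),(452,50)],.012),.012))
print('clip',T(P([(383,82),(435,80),(383,108),(437,106)],.066),.066))
print('hood',T(P([(370,25),(448,22)],.07),.07))
print('fuse end',T(P([(363,170),(448,170)],.212),.212))
print('world clip',P([(410,94)],.066),'hood',P([(409,23)],.07), 'yaw tool',np.arctan2(R[1,0],R[0,0]))
E
python3 - <<'E'
import sys; sys.path.insert(0,'.')
import os; os.chdir('.')
from snap import *
c,f=load('w11'); crop(f,215,0,305,180,'w11z')
E
```

```text
foot L/R [[0.0818, -0.0269], [0.0818, 0.0319], [-0.0054, 0.0336], [0.1464, -0.0262], [0.1465, 0.0323]]
clip [[0.118, -0.0121], [0.1191, 0.0177], [0.1039, -0.0122], [0.1051, 0.0191]]
hood [[0.1466, -0.0188], [0.1481, 0.0241]]
fuse end [[0.0715, -0.0121], [0.0715, 0.0127]]
world clip [[0.57910982 0.02515975]] hood [[0.61457283 0.03156547]] yaw tool 0.1581784097075813
```

View pics/w11z.png

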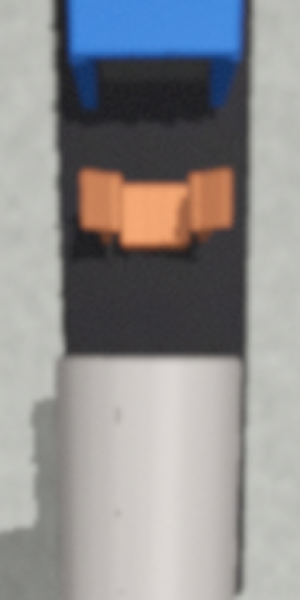

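step_arm --pt "0.05 0.0027 0.0 0 0 0 1" --pt "0.061 0.0027 0.03 0 0 0 1" --pt "0.061 0.0027 0.07 0 0 0 1" --pt "0.061 0.0027 0.1 0 0 0 1" --pt "0.061 0.0027 0.125 0 0 0 1" --pt "0.061 0.0027 0.125 0 0 0 1" --pt "0.061 0.0027 0.125 0 0 0 1"

```text
time: 16.1
tool_pos: [0.5295, 0.0183, 0.0904]
tool_rot: [-0.0, 0.997, 0.079, -0.0]
contact_force: [-0.3, -0.2, -2.1]
gripper_width: 0.333
```

```bash
python3 snap.py wrist:w12 side:s12 scene:sc12; python3 -c "
from snap import *
c,f=load('s12');crop(f,180,165,290,250,'s12z')
c,f=load('sc12');crop(f,210,180,300,270,'sc12z')
c,f=load('w12');crop(f,190,0,330,300,'w12z')"
```

```text
16.25 [0.5312 0.0184 0.0927] [ 0.6  -0.16 -3.58] 0.3380510554445151
```

View pics/w12.png

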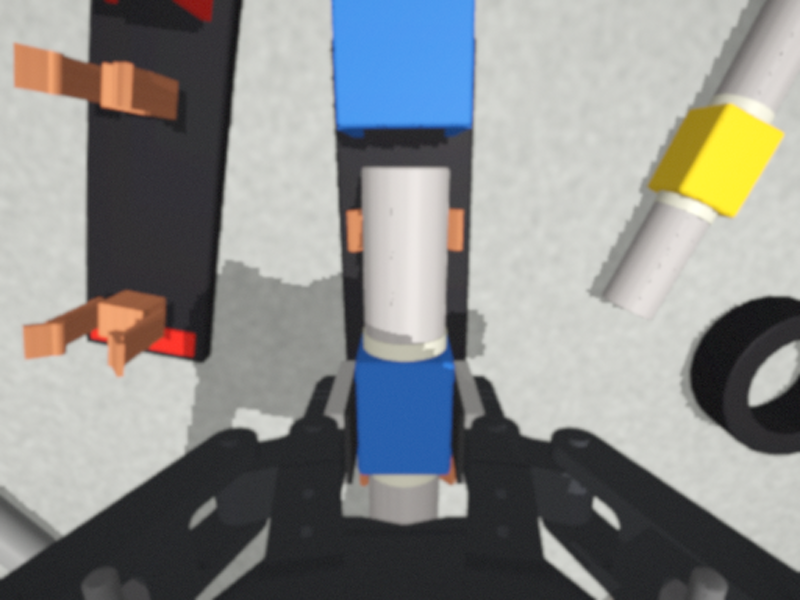

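View pics/s12z.png

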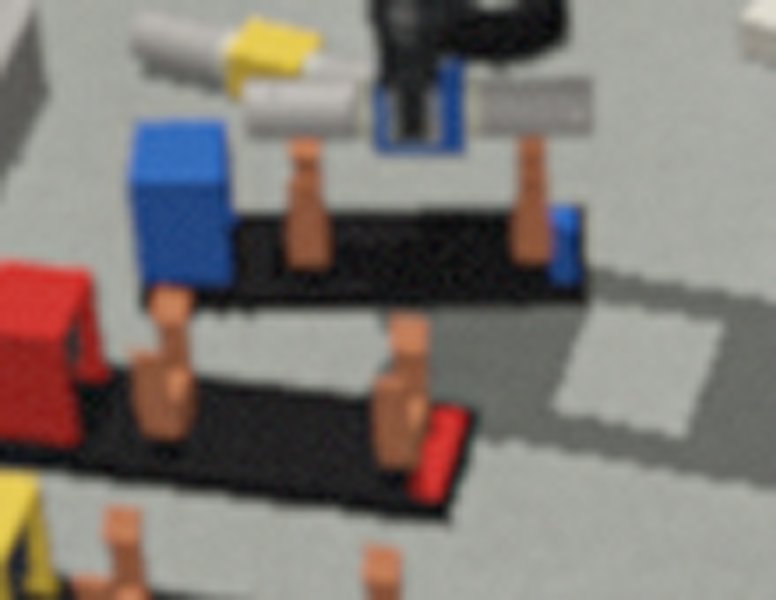

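View pics/sc12z.png

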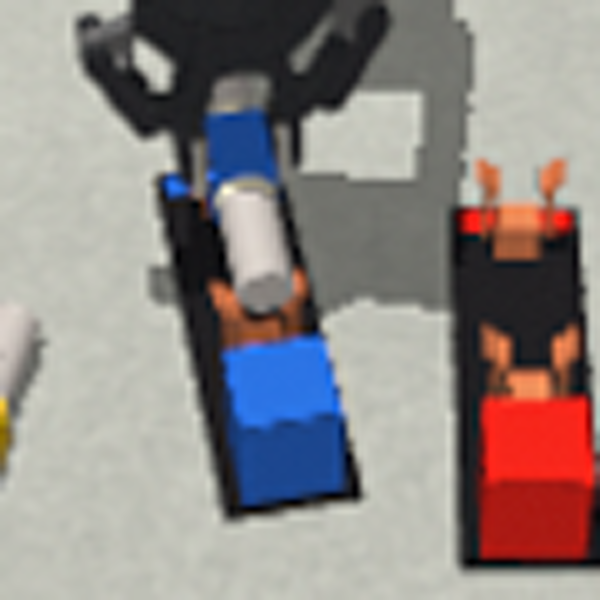

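Jaw lips (347–464) and fuse (362–449) are both centred on column 405, so I'll press the fuse in.

step_arm --pt "0 0 0.015 0 0 0 1" --pt "0 0 0.025 0 0 0 1" --pt "0 0 0.032 0 0 0 1" --pt "0 0 0.038 0 0 0 1" --pt "0 0 0.043 0 0 0 1" --pt "0 0 0.047 0 0 0 1" --pt "0 0 0.047 0 0 0 1"

```text
time: 16.95
tool_pos: [0.5302, 0.0184, 0.0481]
tool_rot: [0.0, 0.997, 0.08, -0.001]
contact_force: [-17.4, -1.4, 33.0]
gripper_width: 0.335
```

```bash
python3 snap.py wrist:w13 side:s13; python3 -c "
from snap import *
c,f=load('s13');crop(f,180,165,290,250,'s13z')"
```

```text
17.05 [0.5302 0.0185 0.0481] [-16.04  -2.    32.01] 0.33473198932023657
```

View pics/s13z.png

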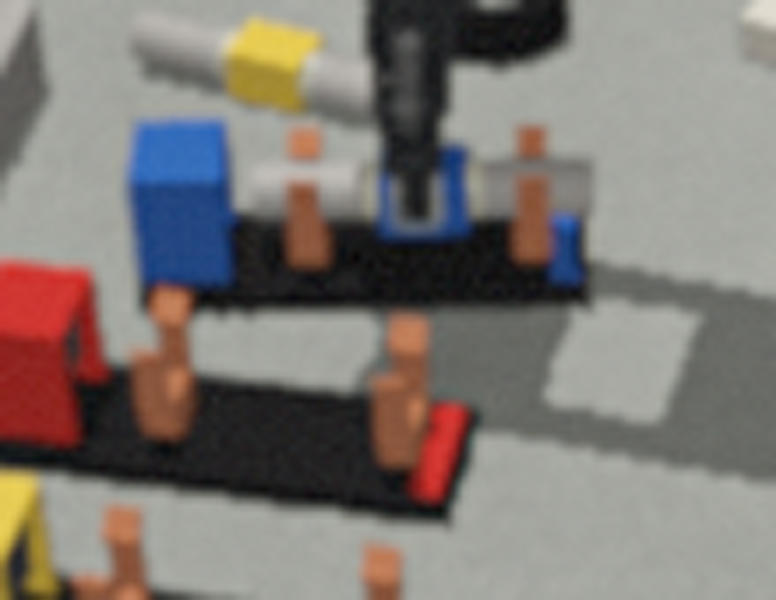

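View pics/w13.png

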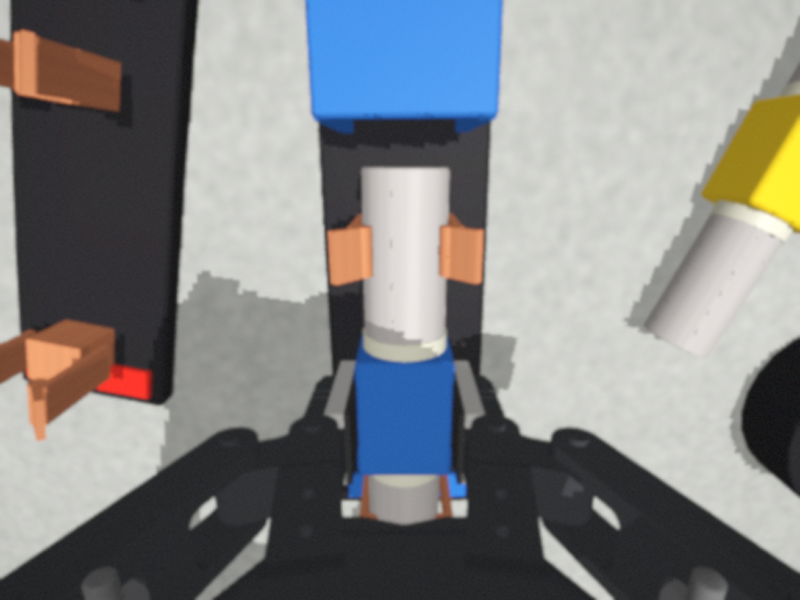

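step_arm --pt "0 0 -0.004 0 0 0 1" --pt "0 0 -0.004 0 0 0 0.0" --pt "0 0 -0.004 0 0 0 0.0" --pt "0 0 -0.004 0 0 0 0.0" --pt "0 0 -0.004 0 0 0 0.0" --pt "0 0 -0.03 0 0 0 0.0" --pt "0 0 -0.07 0 0 0 0.0" --pt "0 0 -0.1 0 0 0 0.0" --pt "-0.03 0 -0.12 0 0 0 0.0" --pt "-0.03 0 -0.12 0 0 0 0.0"

```text
time: 18.05
tool_pos: [0.5004, 0.0139, 0.1668]
tool_rot: [0.001, 0.997, 0.08, 0.003]
contact_force: [1.3, 0.7, -0.6]
gripper_width: 0.5
```

```bash
python3 snap.py wrist:w14
```

```text
18.1 [0.5004 0.014  0.1649] [ 0.44  0.42 -0.15] 0.4998231111137827
```

View pics/w14.png

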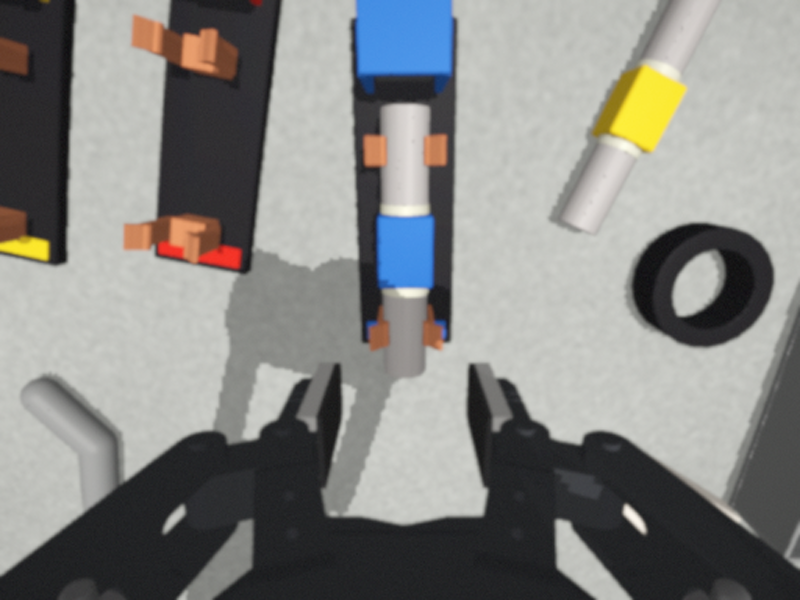

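step_arm --pt "-0.04 0 0 0 0 0 1" --pt "-0.08 0 0 0 0 0 1" --pt "-0.08 0 0.03 0 0 0 1" --pt "-0.08 0 0.07 0 0 0 1" --pt "-0.08 0 0.1 0 0 0 1" --pt "-0.08 0 0.119 0 0 0 1" --pt "-0.08 0 0.119 0 0 0 1"

```text
time: 18.8
tool_pos: [0.4174, 0.0021, 0.0396]
tool_rot: [-0.001, 0.997, 0.08, -0.005]
contact_force: [-0.9, -0.1, 0.4]
gripper_width: -0.001
```

```bash
python3 snap.py wrist:w15
```

```text
18.85 [0.4191 0.0018 0.0418] [-0.62 -0.03  0.41] 0.0003161785373977619
```

View pics/w15.png

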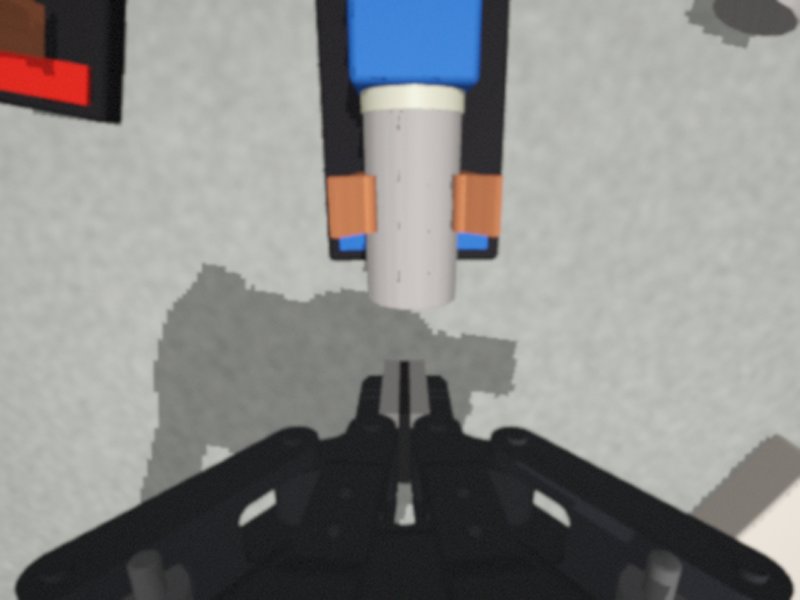

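step_arm --pt "0.01 0.002 -0.003 0 0 0 1" --pt "0.02 0.002 -0.003 0 0 0 1" --pt "0.026 0.002 -0.003 0 0 0 1" --pt "0.03 0.002 -0.003 0 0 0 1" --pt "0.034 0.002 -0.003 0 0 0 1" --pt "0.034 0.002 -0.003 0 0 0 1"

```text
time: 19.45
tool_pos: [0.4559, 0.0047, 0.0481]
tool_rot: [0.0, 0.997, 0.08, 0.0]
contact_force: [-2.5, -1.8, 0.8]
gripper_width: -0.002
```

step_arm --pt "0.002 0 0 0 0 0 1" --pt "0.004 0 0 0 0 0 1" --pt "0.004 0 0 0 0 0 1"

```text
time: 19.75
tool_pos: [0.4584, 0.0053, 0.0476]
tool_rot: [0.0, 0.997, 0.08, -0.001]
contact_force: [-5.3, -2.8, 4.8]
gripper_width: -0.0
```

step_arm --pt "0.002 0 0 0 0 0 1" --pt "0.003 0 0 0 0 0 1" --pt "0.003 0 0 0 0 0 1"

```text
time: 20.05
tool_pos: [0.4585, 0.0053, 0.0475]
tool_rot: [0.0, 0.997, 0.08, -0.005]
contact_force: [-18.5, -5.1, 15.3]
gripper_width: -0.001
```

```bash
python3 snap.py wrist:w16 side:s16; python3 -c "
from snap import *
c,f=load('s16');crop(f,180,165,290,250,'s16z')"
```

```text
20.15 [0.4584 0.0053 0.0475] [-17.47  -3.63  15.22] 0.0014575062775316616
```

View pics/s16z.png

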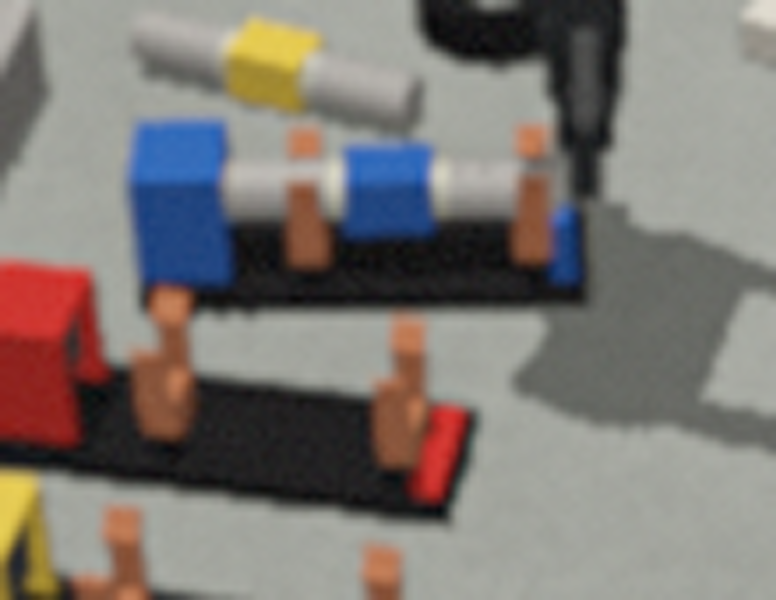

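View pics/w16.png

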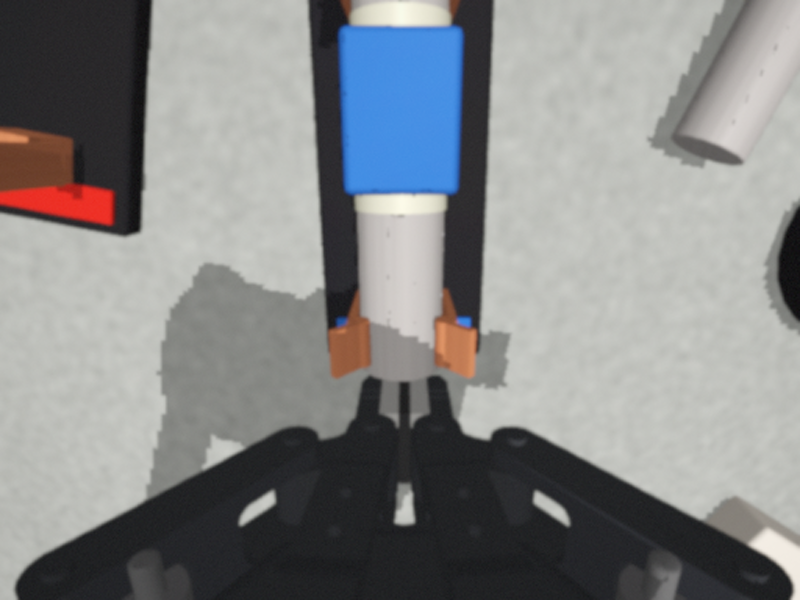

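Side view shows the block centre about 12.5 mm past the clips' midpoint. The finger stalled with force rising to 18 N, so blue is home. Next is yellow.

step_arm --pt "-0.02 0 0 0 0 0 1" --pt "-0.04 0 0 0 0 0 1" --pt "-0.04 0 -0.08 0 0 0 0.5" --pt "-0.04 0 -0.16 0 0 0 0" --pt "-0.04 0 -0.2 0 0 0 0" --pt "-0.04 0 -0.2 0 0 0 0"

```text
time: 20.75
tool_pos: [0.4225, -0.0002, 0.2499]
tool_rot: [-0.0, 0.997, 0.08, 0.001]
contact_force: [0.9, 0.1, 0.2]
gripper_width: 0.497
```

Run:
```python
from h import *
go([.59,-.092,.25],-.24)
```

```text
d [0.1507 0.1173 0.0004] rv [-0.0004 -0.003   0.3999]
```

step_arm --pt "0.15 0.117 0 0 0 0.4 0" --pt "0.15 0.117 0 0 0 0.4 0" --pt "0.15 0.117 0 0 0 0.4 0" --pt "0.15 0.117 0 0 0 0.4 0" --pt "0.15 0.117 0 0 0 0.4 0" --pt "0.15 0.117 0 0 0 0.4 0" --pt "0.15 0.117 0 0 0 0.4 0"

```text
time: 21.45
tool_pos: [0.5887, -0.0915, 0.2476]
tool_rot: [-0.0, 0.993, -0.12, 0.0]
contact_force: [-0.7, 0.3, 0.7]
gripper_width: 0.495
```

```bash
python3 snap.py wrist:w17
python3 - <<'E'
from snap import *
c,f=load('w17');hsv=cv2.cvtColor(f,cv2.COLOR_BGR2HSV)
for lo,hi in [((22,150,100),(34,255,255)),((0,180,100),(6,255,255))]:
  m=cv2.inRange(hsv,lo,hi)
  for q in cv2.findContours(m,0,1)[0]:
    if cv2.contourArea(q)>100:
        r=cv2.minAreaRect(q);b=onz(c,cv2.boxPoints(r),.03)[:,:2];print(np.round(r[0],1),b.round(4).tolist(),onz(c,[r[0]],.03)[0].round(4))
E
```

```text
21.5 [ 0.5886 -0.0914  0.2478] [0.5  0.02 0.33] 0.4971649840556451
[ 46.6 284.2] [[0.5014, 0.2603], [0.4999, 0.2277], [0.4855, 0.2324], [0.4868, 0.2654]] [0.4934 0.2463 0.03  ]
[  6.5 179.5] [[0.6702, 0.2273], [0.6659, 0.2101], [0.6283, 0.2298], [0.6326, 0.2476]] [0.6495 0.2285 0.03  ]
[262.5 133. ] [[0.6478, -0.0968], [0.6414, -0.1231], [0.6046, -0.1147], [0.6112, -0.0876]] [ 0.6265 -0.1056  0.03  ]
[121.4 259.6] [[0.5134, 0.135], [0.5124, 0.1084], [0.4993, 0.1111], [0.5002, 0.1381]] [0.5064 0.1231 0.03  ]
[ 52.9 152. ] [[0.6909, 0.1938], [0.6877, 0.1038], [0.6431, 0.1108], [0.6451, 0.2041]] [0.667  0.1522 0.03  ]
[400.5  80.5] [[0.6696, -0.2575], [0.6612, -0.2947], [0.625, -0.2911], [0.6338, -0.2529]] [ 0.6476 -0.274   0.03  ]
[101.4  52.4] [[0.7726, 0.093], [0.7655, 0.0042], [0.7434, 0.0067], [0.7501, 0.0971]] [0.7578 0.0496 0.03  ]
```

View pics/w17.png

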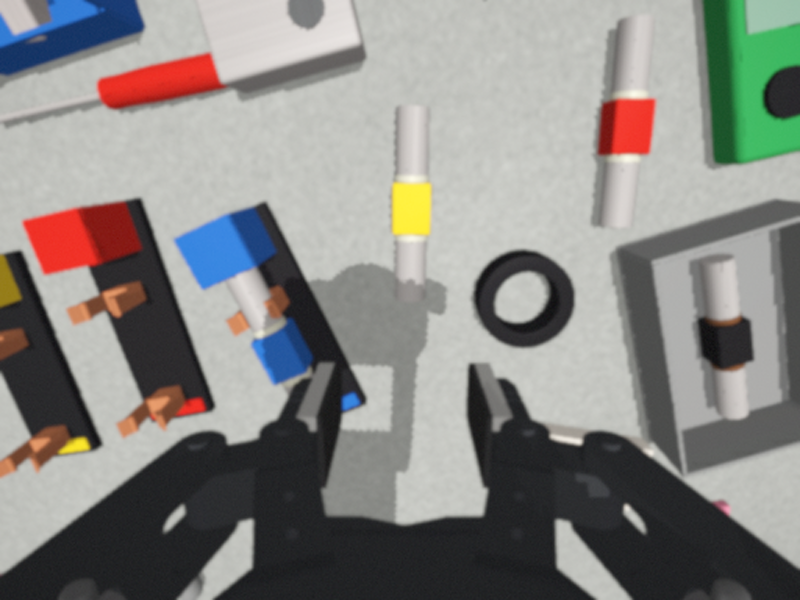

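Run:
```python
from h import *
go([.6265,-.1056,.017],-.245)
```

```text
d [0.04   0.0048 0.2309] rv [-0.0003 -0.001   0.0054]
```

step_arm --pt "0.04 0.0045 0.05 0 0 0.005 -0.1" --pt "0.04 0.0045 0.1 0 0 0.005 -0.1" --pt "0.04 0.0045 0.15 0 0 0.005 -0.1" --pt "0.04 0.0045 0.19 0 0 0.005 -0.1" --pt "0.04 0.0045 0.22 0 0 0.005 -0.1" --pt "0.04 0.0045 0.231 0 0 0.005 -0.1" --pt "0.04 0.0045 0.231 0 0 0.005 -0.1" --pt "0.04 0.0045 0.231 0 0 0.005 1" --pt "0.04 0.0045 0.231 0 0 0.005 1" --pt "0.04 0.0045 0.231 0 0 0.005 1" --pt "0.04 0.0045 0.231 0 0 0.005 1" --pt "0.04 0.0045 0.231 0 0 0.005 1"

```text
time: 22.7
tool_pos: [0.629, -0.1065, 0.0198]
tool_rot: [0.0, 0.992, -0.122, 0.003]
contact_force: [-1.0, 0.4, 6.1]
gripper_width: 0.331
```

```bash
python3 snap.py wrist:w18
python3 - <<'E'
from h import *
go([.48,.276,.215],-.058)
E
```

```text
22.75 [ 0.629  -0.1065  0.0198] [-1.29  0.3   7.82] 0.33179507540524245
d [-0.2364 -0.3349 -0.1964] rv [ 0.0004 -0.005  -0.1872]
```

View pics/w18.png

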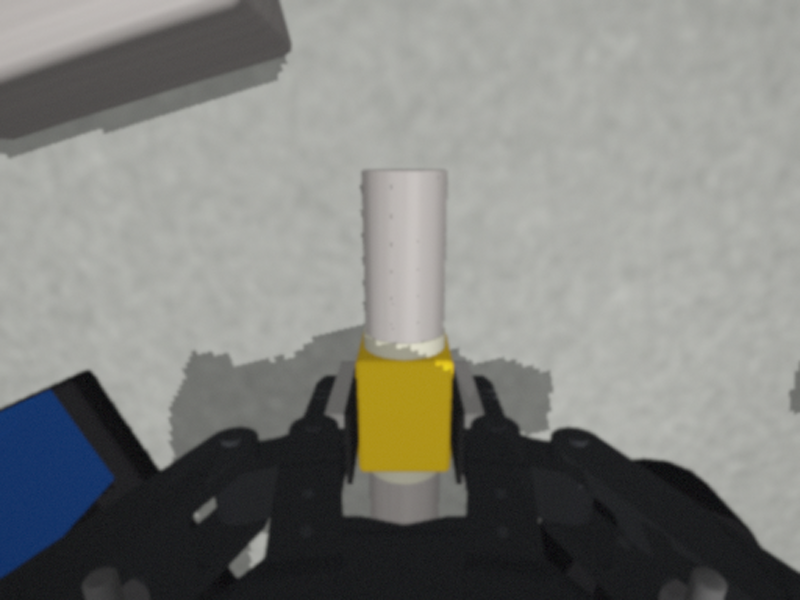

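step_arm --pt "0 0 -0.04 0 0 0 1" --pt "0 0 -0.09 0 0 0 1" --pt "0 0 -0.14 0 0 0 1" --pt "0 0 -0.19 0 0 0 1" --pt "-0.24 -0.335 -0.2 0 0 -0.187 1" --pt "-0.24 -0.335 -0.2 0 0 -0.187 1" --pt "-0.24 -0.335 -0.2 0 0 -0.187 1" --pt "-0.24 -0.335 -0.2 0 0 -0.187 1" --pt "-0.24 -0.335 -0.2 0 0 -0.187 1" --pt "-0.24 -0.335 -0.2 0 0 -0.187 1" --pt "-0.24 -0.335 -0.2 0 0 -0.187 1" --pt "-0.24 -0.335 -0.2 0 0 -0.187 1" --pt "-0.24 -0.335 -0.2 0 0 -0.187 1" --pt "-0.24 -0.335 -0.2 0 0 -0.187 1" --pt "-0.24 -0.335 -0.2 0 0 -0.187 1" --pt "-0.24 -0.335 -0.2 0 0 -0.187 1"

```text
time: 24.35
tool_pos: [0.4758, 0.276, 0.2163]
tool_rot: [0.0, 1.0, -0.03, 0.0]
contact_force: [-0.2, -0.4, -2.4]
gripper_width: 0.333
```

```bash
python3 snap.py wrist:w19
```

```text
24.4 [0.4759 0.2759 0.2162] [ 0.41 -0.45 -2.15] 0.33056339128279955
```

View pics/w19.png

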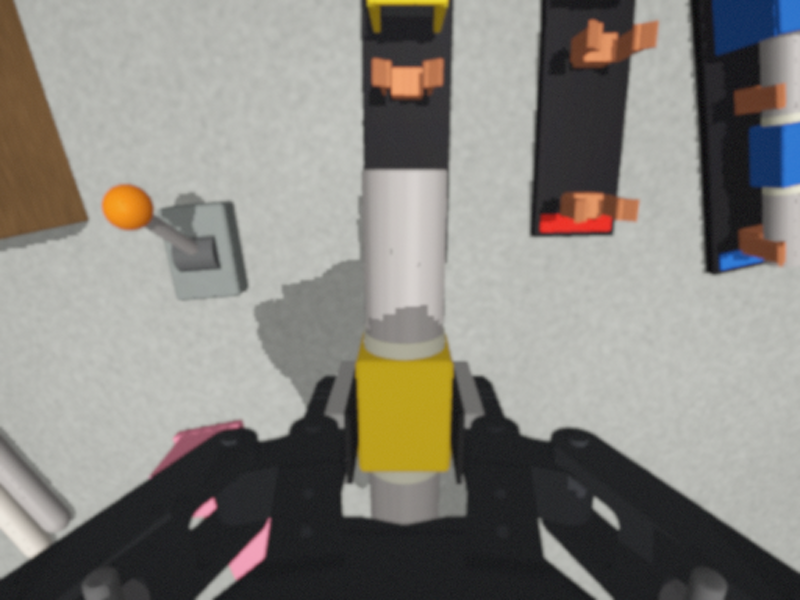

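Run:
```python
from snap import *
c,f=load('w19');k=.64
s,p,R=st()
def T(pts,z):
    X=onz(c,[(x*k,y*k) for x,y in pts],z); return ((X-p)@R)[:,:2].round(4).tolist()
print('foot',T([(363.5,110),(450.5,110)],.012)); print('clip',T([(372,73),(443,73)],.066)); print('fuse',T([(363,171),(447,171)],.212),T([(366,320),(444,320)],.212))
print('hood',T([(369,3),(447,3)],.07))
crop(f,215,0,305,180,'w19z')
```

```text
foot [[0.1086, -0.0282], [0.1087, 0.0324]]
clip [[0.1231, -0.0184], [0.1232, 0.0224]]
fuse [[0.0711, -0.0123], [0.0712, 0.0126]] [[0.0244, -0.0124], [0.0244, 0.0129]]
hood [[0.1581, -0.0193], [0.1581, 0.0235]]
```

View pics/w19z.png

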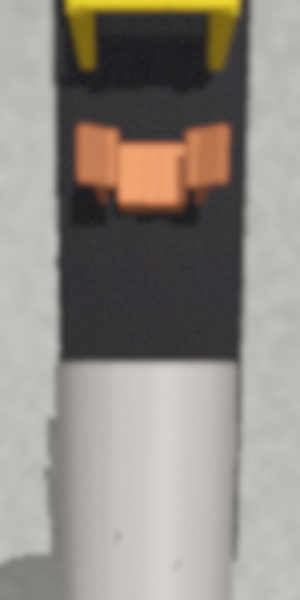

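step_arm --pt "0.05 0.0016 0.0 0 0 0 1" --pt "0.0735 0.0016 0.03 0 0 0 1" --pt "0.0735 0.0016 0.07 0 0 0 1" --pt "0.0735 0.0016 0.1 0 0 0 1" --pt "0.0735 0.0016 0.124 0 0 0 1" --pt "0.0735 0.0016 0.124 0 0 0 1" --pt "0.0735 0.0016 0.124 0 0 0 1"

```text
time: 25.1
tool_pos: [0.5489, 0.2705, 0.0924]
tool_rot: [0.0, 1.0, -0.03, -0.0]
contact_force: [0.0, 0.7, -2.1]
gripper_width: 0.336
```

```bash
python3 snap.py wrist:w20
```

```text
25.15 [0.5499 0.2711 0.0939] [ 0.64  0.28 -2.14] 0.3336505556260216
```

View pics/w20.png

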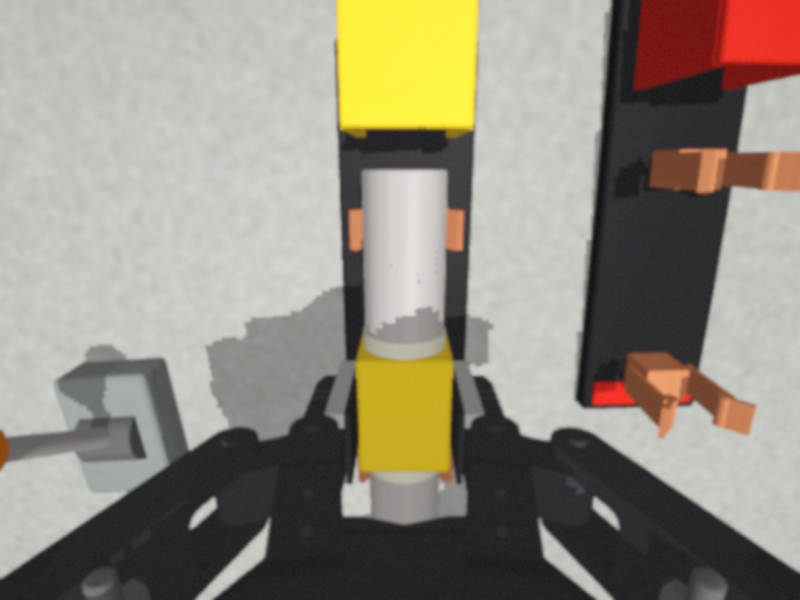

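step_arm --pt "0 0.0005 0.015 0 0 0 1" --pt "0 0.0005 0.025 0 0 0 1" --pt "0 0.0005 0.032 0 0 0 1" --pt "0 0.0005 0.038 0 0 0 1" --pt "0 0.0005 0.043 0 0 0 1" --pt "0 0.0005 0.046 0 0 0 1" --pt "0 0.0005 0.046 0 0 0 1"

```text
time: 25.85
tool_pos: [0.5494, 0.2707, 0.0505]
tool_rot: [0.001, 1.0, -0.029, -0.0]
contact_force: [-9.9, -6.9, 22.4]
gripper_width: 0.332
```

```bash
python3 snap.py side:s20; python3 -c "
from snap import *
c,f=load('s20');crop(f,150,200,260,300,'s20z')"
```

```text
25.9 [0.5494 0.2707 0.0505] [-10.97  -7.31  21.43] 0.33478261158328076
```

View pics/s20z.png

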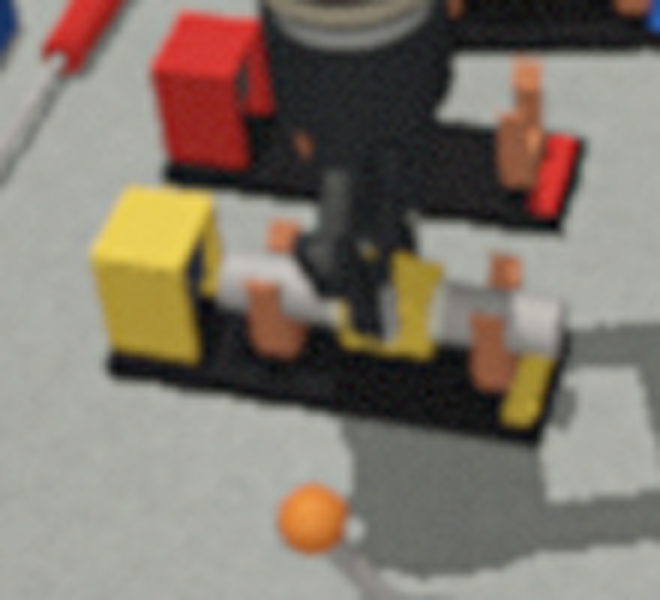

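step_arm --pt "0 0 -0.003 0 0 0 1" --pt "0 0 -0.003 0 0 0 0.0" --pt "0 0 -0.003 0 0 0 0.0" --pt "0 0 -0.003 0 0 0 0.0" --pt "0 0 -0.003 0 0 0 0.0" --pt "0 0 -0.03 0 0 0 0.0" --pt "0 0 -0.07 0 0 0 0.0" --pt "-0.03 0 -0.1 0 0 0 0.0" --pt "-0.08 0 -0.1 0 0 0 1" --pt "-0.112 0 -0.1 0 0 0 1" --pt "-0.112 0 -0.1 0 0 0 1" --pt "-0.112 0 -0.06 0 0 0 1" --pt "-0.112 0 -0.03 0 0 0 1" --pt "-0.112 0 0.002 0 0 0 1" --pt "-0.112 0 0.002 0 0 0 1"

```text
time: 27.4
tool_pos: [0.4335, 0.2757, 0.0393]
tool_rot: [0.002, 1.0, -0.029, -0.004]
contact_force: [-0.5, -0.1, -1.3]
gripper_width: -0.003
```

```bash
python3 snap.py wrist:w21
```

```text
27.45 [0.4354 0.2765 0.042 ] [ 0.34 -0.21  1.05] -0.0001288683450973011
```

View pics/w21.png

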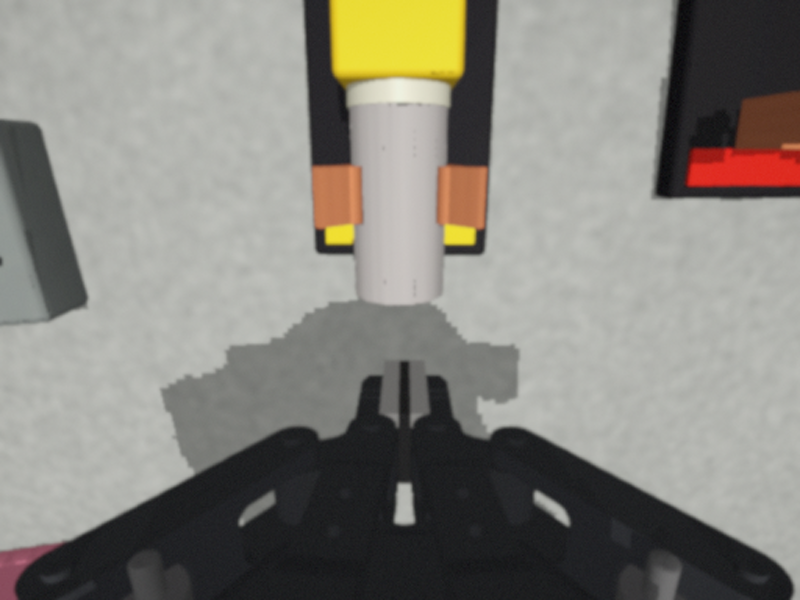

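step_arm --pt "0.01 -0.002 -0.003 0 0 0 1" --pt "0.02 -0.002 -0.003 0 0 0 1" --pt "0.026 -0.002 -0.003 0 0 0 1" --pt "0.03 -0.002 -0.003 0 0 0 1" --pt "0.033 -0.002 -0.003 0 0 0 1" --pt "0.033 -0.002 -0.003 0 0 0 1"

```text
time: 28.05
tool_pos: [0.4705, 0.2775, 0.0476]
tool_rot: [-0.0, 1.0, -0.029, 0.001]
contact_force: [-0.2, 0.4, -0.7]
gripper_width: 0.005
```

step_arm --pt "0.002 0 0 0 0 0 1" --pt "0.004 0 0 0 0 0 1" --pt "0.004 0 0 0 0 0 1"

```text
time: 28.35
tool_pos: [0.4738, 0.2772, 0.0472]
tool_rot: [0.0, 1.0, -0.029, 0.0]
contact_force: [-2.1, 0.7, 1.7]
gripper_width: -0.005
```

step_arm --pt "0.002 0 0 0 0 0 1" --pt "0.003 0 0 0 0 0 1" --pt "0.003 0 0 0 0 0 1"

```text
time: 28.65
tool_pos: [0.4769, 0.277, 0.0472]
tool_rot: [0.0, 1.0, -0.029, 0.0]
contact_force: [-2.2, 0.5, 1.5]
gripper_width: 0.0
```

step_arm --pt "0.001 0 0 0 0 0 1" --pt "0.002 0 0 0 0 0 1" --pt "0.002 0 0 0 0 0 1"

```text
time: 28.95
tool_pos: [0.4779, 0.277, 0.0471]
tool_rot: [0.0, 1.0, -0.029, -0.001]
contact_force: [-6.0, 0.7, 3.7]
gripper_width: -0.002
```

step_arm --pt "0.001 0 0 0 0 0 1" --pt "0.002 0 0 0 0 0 1" --pt "0.002 0 0 0 0 0 1"

```text
time: 29.25
tool_pos: [0.478, 0.277, 0.0471]
tool_rot: [0.0, 1.0, -0.029, -0.004]
contact_force: [-13.3, -0.3, 9.4]
gripper_width: -0.007
```

step_arm --pt "0.002 0 0 0 0 0 1" --pt "0.002 0 0 0 0 0 1"

```text
time: 29.45
tool_pos: [0.478, 0.277, 0.047]
tool_rot: [0.001, 1.0, -0.029, -0.006]
contact_force: [-20.8, -1.0, 15.6]
gripper_width: 0.001
```

```bash
python3 snap.py wrist:w22 side:s22; python3 -c "
from snap import *
c,f=load('s22');crop(f,150,200,260,300,'s22z')"
```

```text
29.55 [0.478  0.277  0.0471] [-20.29   0.13  15.4 ] 0.00010716483434364703
```

View pics/w22.png

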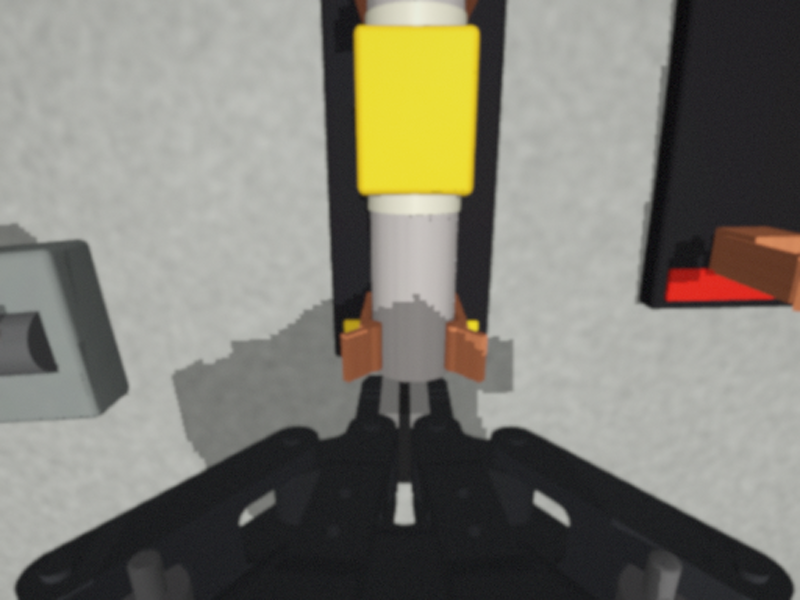

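View pics/s22z.png

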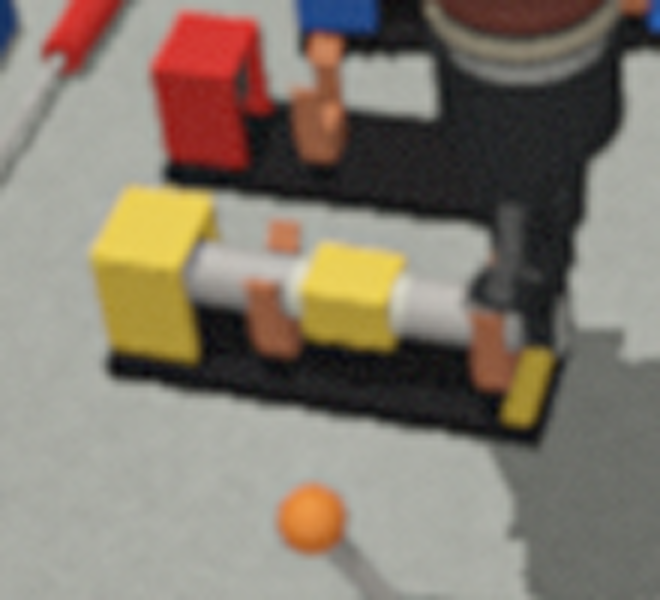

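Run:
```python
from snap import *
for n in('w22','w16'):
    c,f=load(n);k=.64
    o=-c['R'].T@c['t']
    P=lambda pts,z:onz(c,[(x*k,y*k) for x,y in pts],z)[:,:2].round(4).tolist()
    print(n,P([(362,380),(468,380)] if n=='w22' else [(350,376),(456,376)],.064))
    print(' fuse end top',P([(415,380)] if n=='w22' else [(404,378)],.059))
    crop(f,200,180,330,300,n+'z')
    b=[(356,28),(479,28),(473,193),(359,193)] if n=='w22' else [(340,28),(463,28),(458,192),(345,192)]
    print(' block',np.mean(P(b,.061),0))
```

```text
w22 [[0.4927, 0.2883], [0.4909, 0.2579]]
 fuse end top [[0.4892, 0.2731]]
 block [0.563125 0.268925]
w16 [[0.4708, 0.0231], [0.4757, -0.007]]
 fuse end top [[0.4701, 0.0072]]
 block [0.5429 0.0197]
```

View pics/w22z.png

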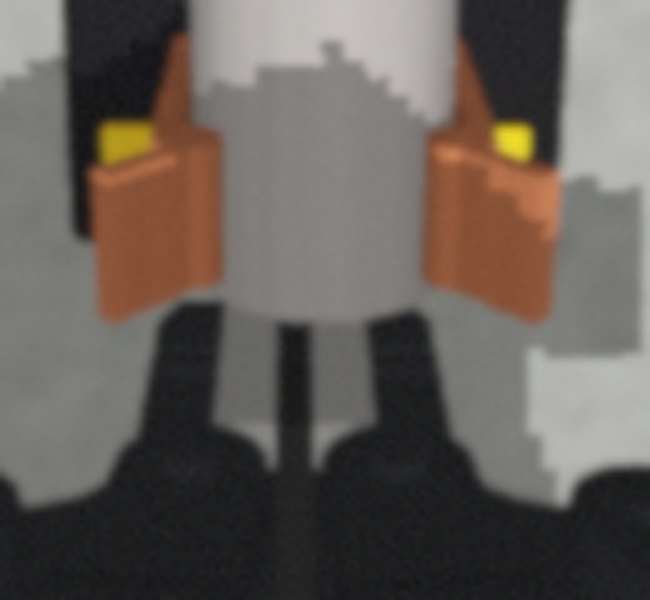

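Run:
```python
from snap import *
c,f=load('w22')
s,p,R=st()
for z in (.039,.047,.055,.066):
    X=onz(c,[(200+190/5,180+305/5),(200+400/5,180+308/5),(200+340/5,180+322/5)],z); print(z,((X-p)@R)[:,:2].round(4).tolist())
X=onz(c,[(200+115/5,180+322/5),(200+535/5,180+322/5),(200+215/5,180+290/5),(200+430/5,180+285/5)],.064);print('clip lips',((X-p)@R)[:,:2].round(4).tolist())
```

```text
0.039 [[0.0023, -0.0112], [0.0019, 0.0116], [0.0003, 0.0051]]
0.047 [[0.0063, -0.0105], [0.006, 0.011], [0.0044, 0.0048]]
0.055 [[0.0104, -0.0099], [0.01, 0.0103], [0.0085, 0.0046]]
0.066 [[0.0159, -0.0091], [0.0156, 0.0094], [0.0142, 0.0041]]
clip lips [[0.0132, -0.016], [0.0131, 0.0218], [0.0164, -0.007], [0.0168, 0.0122]]
```

The fingertip pads meet the fuse end (0.0112 m ahead of the TCP) and stay clear of the clip, so yellow is home at about 20 N. Now red.

step_arm --pt "-0.02 0 0 0 0 0 1" --pt "-0.04 0 0 0 0 0 1" --pt "-0.04 0 -0.08 0 0 0 0.5" --pt "-0.04 0 -0.16 0 0 0 0" --pt "-0.04 0 -0.21 0 0 0 0" --pt "-0.04 0 -0.21 0 0 0 0"

```text
time: 30.15
tool_pos: [0.4432, 0.2788, 0.2496]
tool_rot: [-0.0, 1.0, -0.029, 0.001]
contact_force: [0.6, 0.4, -0.5]
gripper_width: 0.495
```

```bash
python3 snap.py scene:sc23 side:s23
python3 - <<'E'
from h import *
go([.59,-.25,.26],-.17); print(st()[0]['joint_pos'])
E
```

```text
30.25 [0.4473 0.2807 0.2575] [ 0.28 -0.63  0.46] 0.49823261471399266
d [ 0.1734  0.5214 -0.0036] rv [-0.0087 -0.0163  0.1116]
[ 4.19817068e-01 -2.03904308e-01  1.82560137e+00 -8.41818776e-04
  1.50145326e+00  2.04909073e+00]
```

View pics/sc23.png

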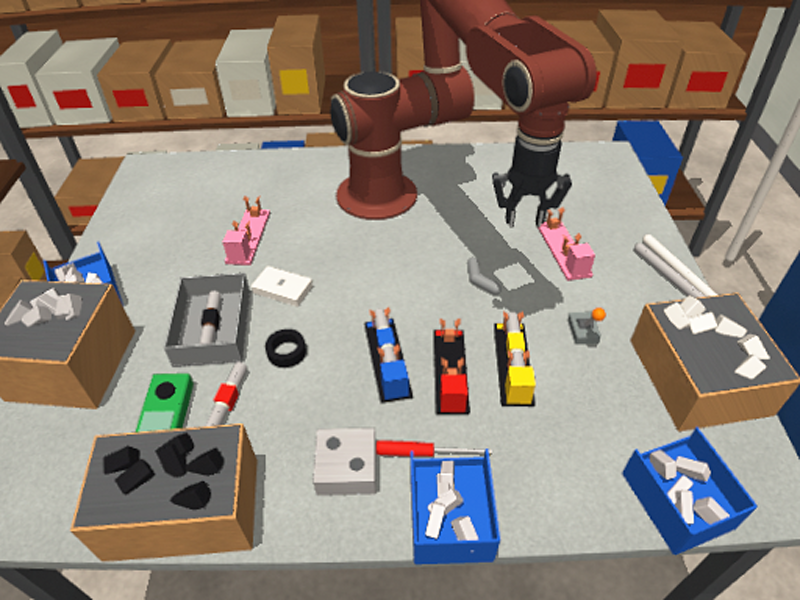

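View pics/s23.png

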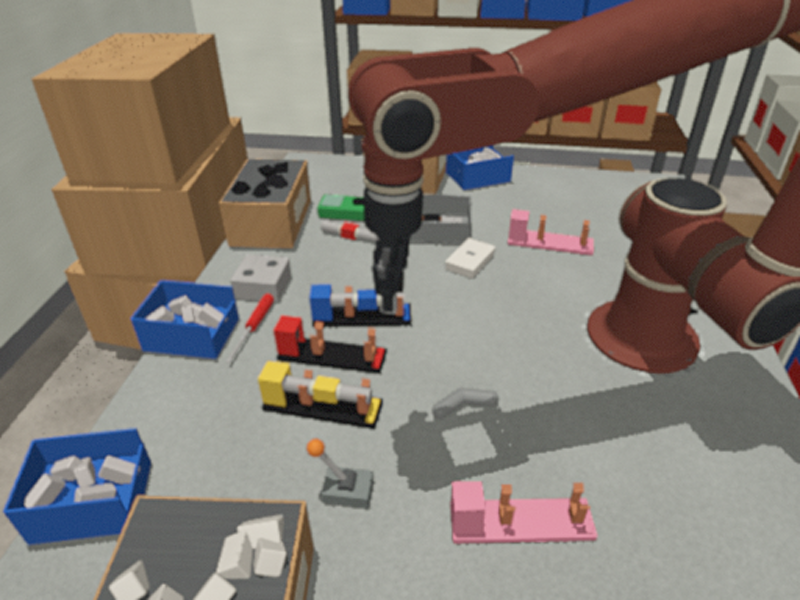

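Run:
```python
from snap import *
c,f=load('sc23');s,g=load('s23');k=.64
crop(g,135,90,205,165,'s23z')
print(tri(c,(242*k,426*k),s,(290*k,207*k)))
print(tri(c,(92*k,430*k),s,(310*k,164*k)))
```

```text
(array([ 0.7688737 , -0.21352126,  0.10504851]), np.float64(0.0027211851198300006))
(array([ 0.78234472, -0.45354613,  0.10714722]), np.float64(0.014816054812893298))
```

View pics/s23z.png

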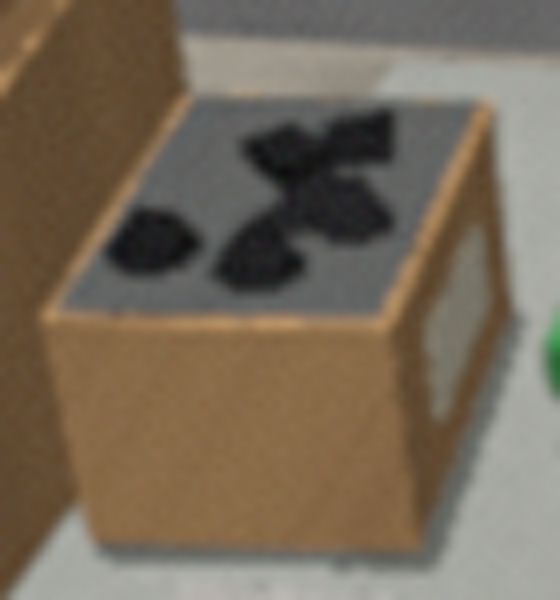

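step_arm --pt "0.17 0.52 0 0 0 0.11 0" --pt "0.17 0.52 0 0 0 0.11 0" --pt "0.17 0.52 0 0 0 0.11 0" --pt "0.17 0.52 0 0 0 0.11 0" --pt "0.17 0.52 0 0 0 0.11 0" --pt "0.17 0.52 0 0 0 0.11 0" --pt "0.17 0.52 0 0 0 0.11 0" --pt "0.17 0.52 0 0 0 0.11 0" --pt "0.17 0.52 0 0 0 0.11 0" --pt "0.17 0.52 0 0 0 0.11 0" --pt "0.17 0.52 0 0 0 0.11 0" --pt "0.17 0.52 0 0 0 0.11 0" --pt "0.17 0.52 0 0 0 0.11 0" --pt "0.17 0.52 0 0 0 0.11 0"

```text
time: 31.65
tool_pos: [0.5822, -0.2494, 0.2469]
tool_rot: [-0.0, 0.996, -0.084, -0.0]
contact_force: [0.3, 0.5, 0.4]
gripper_width: 0.504
```

```bash
python3 snap.py wrist:w24
python3 - <<'E'
from snap import *
c,f=load('w24');hsv=cv2.cvtColor(f,cv2.COLOR_BGR2HSV)
for lo,hi in [((0,180,100),(6,255,255))]:
  m=cv2.inRange(hsv,lo,hi)
  for q in cv2.findContours(m,0,1)[0]:
    if cv2.contourArea(q)>100:
        r=cv2.minAreaRect(q);b=onz(c,cv2.boxPoints(r),.03)[:,:2];print(np.round(r[0],1),b.round(4).tolist(),onz(c,[r[0]],.03)[0].round(4))
E
```

```text
31.7 [ 0.5822 -0.249   0.2472] [-0.27  0.82  0.07] 0.4985634790605009
[ 10.2 261.5] [[0.5136, 0.1335], [0.5124, 0.1004], [0.4991, 0.1048], [0.5002, 0.1383]] [0.5064 0.1191 0.03  ]
[274.3 108.5] [[0.6314, -0.2617], [0.6669, -0.2698], [0.661, -0.2959], [0.6253, -0.2885]] [ 0.6464 -0.279   0.03  ]
[ 5. 60.] [[0.7661, 0.0198], [0.7637, 0.0079], [0.7432, 0.016], [0.7457, 0.0282]] [0.7547 0.0179 0.03  ]
```

View pics/w24.png

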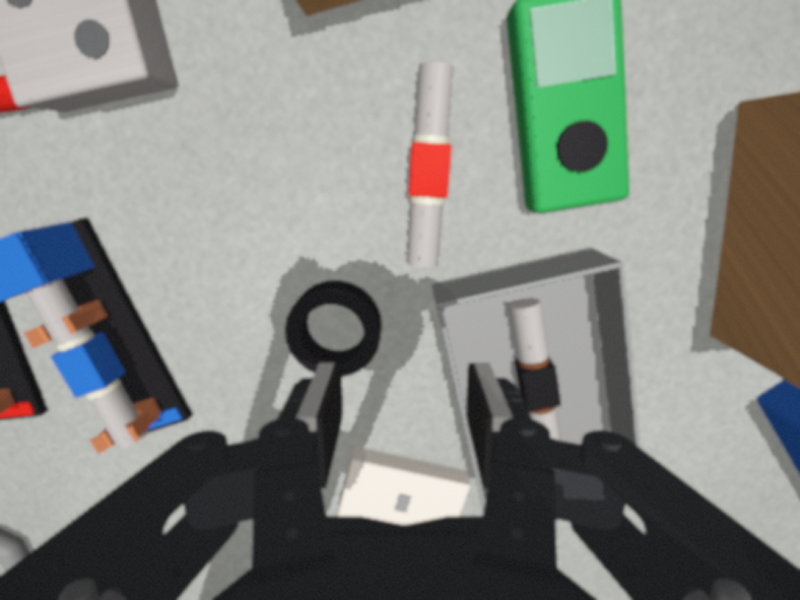

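Run:
```python
from h import *
go([.6464,-.279,.017],-.226)
```

```text
d [0.0682 0.0189 0.2302] rv [ 0.     -0.0001  0.0589]
```

step_arm --pt "0.068 0.019 0.03 0 0 0.059 -0.1" --pt "0.068 0.019 0.08 0 0 0.059 -0.1" --pt "0.068 0.019 0.13 0 0 0.059 -0.1" --pt "0.068 0.019 0.18 0 0 0.059 -0.1" --pt "0.068 0.019 0.215 0 0 0.059 -0.1" --pt "0.068 0.019 0.23 0 0 0.059 -0.1" --pt "0.068 0.019 0.23 0 0 0.059 -0.1" --pt "0.068 0.019 0.23 0 0 0.059 1" --pt "0.068 0.019 0.23 0 0 0.059 1" --pt "0.068 0.019 0.23 0 0 0.059 1" --pt "0.068 0.019 0.23 0 0 0.059 1" --pt "0.068 0.019 0.23 0 0 0.059 1"

```text
time: 32.9
tool_pos: [0.6484, -0.2811, 0.0213]
tool_rot: [0.001, 0.994, -0.113, 0.003]
contact_force: [0.2, 0.9, 5.9]
gripper_width: 0.336
```

```bash
python3 snap.py wrist:w25
python3 - <<'E'
from h import *
go([.49,.148,.215],-.035)
E
```

```text
32.95 [ 0.6484 -0.2811  0.0213] [-0.65  1.84  6.91] 0.3297399651489976
d [-0.2499 -0.3822 -0.1956] rv [ 0.0018 -0.0055 -0.1921]
```

View pics/w25.png

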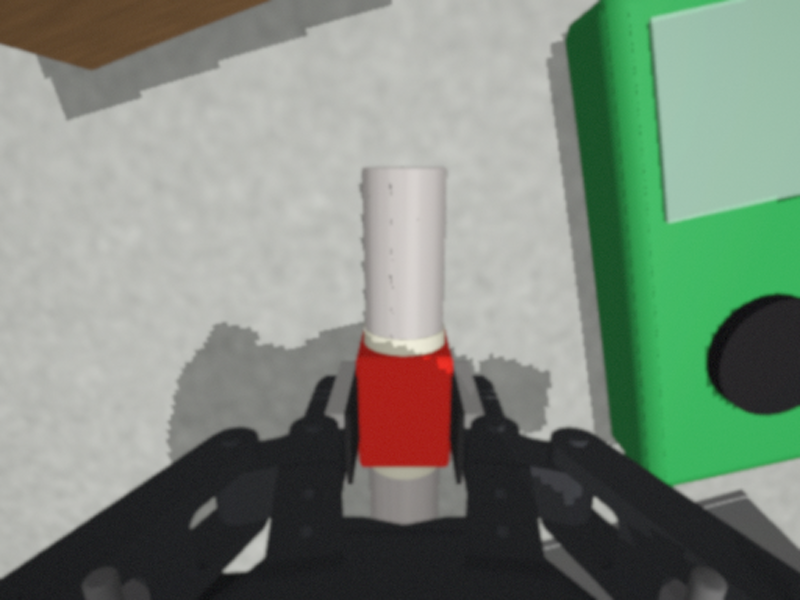

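step_arm --pt "0 0 -0.04 0 0 0 1" --pt "0 0 -0.09 0 0 0 1" --pt "0 0 -0.14 0 0 0 1" --pt "0 0 -0.19 0 0 0 1" --pt "-0.25 -0.382 -0.2 0 0 -0.192 1" --pt "-0.25 -0.382 -0.2 0 0 -0.192 1" --pt "-0.25 -0.382 -0.2 0 0 -0.192 1" --pt "-0.25 -0.382 -0.2 0 0 -0.192 1" --pt "-0.25 -0.382 -0.2 0 0 -0.192 1" --pt "-0.25 -0.382 -0.2 0 0 -0.192 1" --pt "-0.25 -0.382 -0.2 0 0 -0.192 1" --pt "-0.25 -0.382 -0.2 0 0 -0.192 1" --pt "-0.25 -0.382 -0.2 0 0 -0.192 1" --pt "-0.25 -0.382 -0.2 0 0 -0.192 1" --pt "-0.25 -0.382 -0.2 0 0 -0.192 1" --pt "-0.25 -0.382 -0.2 0 0 -0.192 1" --pt "-0.25 -0.382 -0.2 0 0 -0.192 1"

```text
time: 34.65
tool_pos: [0.4891, 0.1471, 0.2174]
tool_rot: [0.0, 1.0, -0.019, 0.0]
contact_force: [-0.1, 0.6, -1.6]
gripper_width: 0.333
```

```bash
python3 snap.py wrist:w26; python3 -c "
from snap import *
c,f=load('w26');crop(f,215,0,305,180,'w26z')"
```

```text
34.7 [0.4891 0.1471 0.2173] [-0.04  0.23 -2.95] 0.3351736869877781
```

View pics/w26.png

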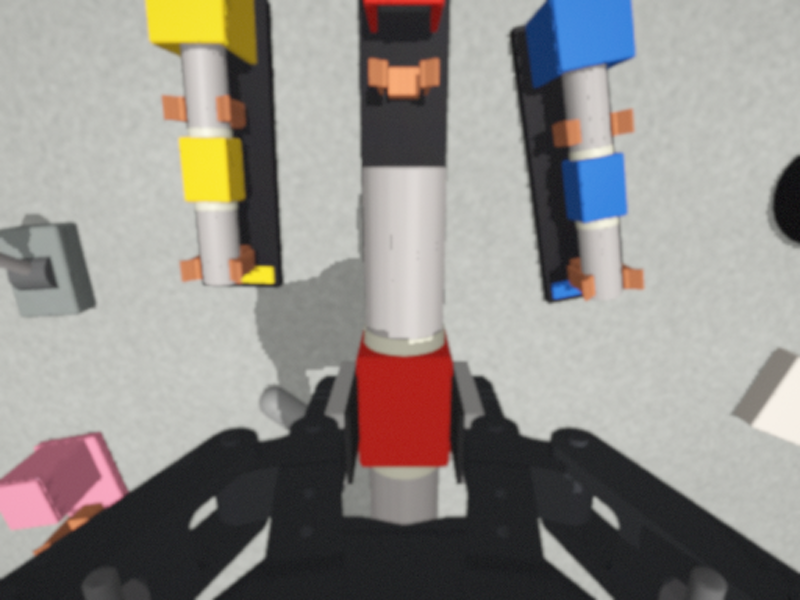

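View pics/w26z.png

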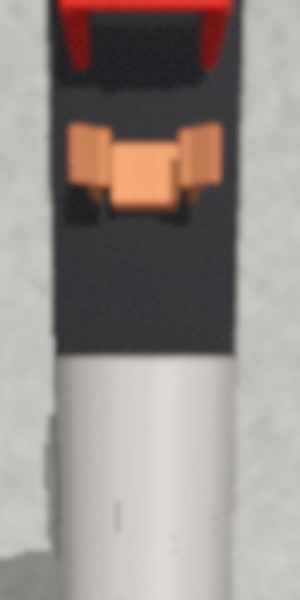

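Run:
```python
from snap import *
c,f=load('w26')
s,p,R=st(); q=600/180
def T(pts,z):
    X=onz(c,[(215+x/q,y/q) for x,y in pts],z); return ((X-p)@R)[:,:2].round(4).tolist()
print('foot',T([(51,50),(242,50),(54,335),(237,335)],.012)); print('clip',T([(68,155),(222,155)],.066)); print('fuse',T([(57,358),(234,358)],.211))
print('hood',T([(60,5),(230,5)],.07))
```

```text
foot [[0.1635, -0.0296], [0.1636, 0.0303], [0.0772, -0.0306], [0.0772, 0.0309]]
clip [[0.1236, -0.0209], [0.1236, 0.0207]]
fuse [[0.0721, -0.0125], [0.0721, 0.0124]]
hood [[0.1588, -0.022], [0.1589, 0.0218]]
```

step_arm --pt "0.05 0.0 0.0 0 0 0 1" --pt "0.0735 0.0 0.03 0 0 0 1" --pt "0.0735 0.0 0.07 0 0 0 1" --pt "0.0735 0.0 0.1 0 0 0 1" --pt "0.0735 0.0 0.122 0 0 0 1" --pt "0.0735 0.0 0.122 0 0 0 1" --pt "0.0735 0.0 0.122 0 0 0 1"

```text
time: 35.4
tool_pos: [0.5624, 0.1449, 0.0954]
tool_rot: [0.0, 1.0, -0.018, -0.0]
contact_force: [0.5, -0.9, -1.0]
gripper_width: 0.335
```

```bash
python3 snap.py wrist:w27
```

```text
35.45 [0.5633 0.1453 0.0968] [ 0.72 -0.72 -1.22] 0.3321535733780415
```

View pics/w27.png

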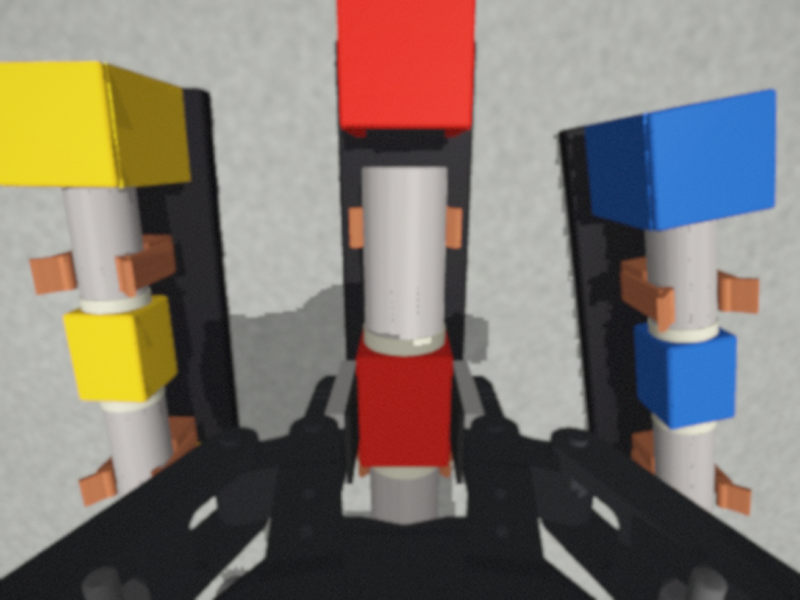

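step_arm --pt "0 0 0.015 0 0 0 1" --pt "0 0 0.025 0 0 0 1" --pt "0 0 0.032 0 0 0 1" --pt "0 0 0.038 0 0 0 1" --pt "0 0 0.043 0 0 0 1" --pt "0 0 0.047 0 0 0 1" --pt "0 0 0.047 0 0 0 1"

```text
time: 36.15
tool_pos: [0.563, 0.1455, 0.052]
tool_rot: [0.001, 1.0, -0.017, 0.0]
contact_force: [-10.3, -3.6, 20.7]
gripper_width: 0.336
```

```bash
python3 snap.py side:s28; python3 -c "
from snap import *
c,f=load('s28');crop(f,150,180,270,280,'s28z')"
```

```text
36.2 [0.563  0.1455 0.052 ] [-9.25 -4.8  20.93] 0.33423622714038803
```

View pics/s28z.png

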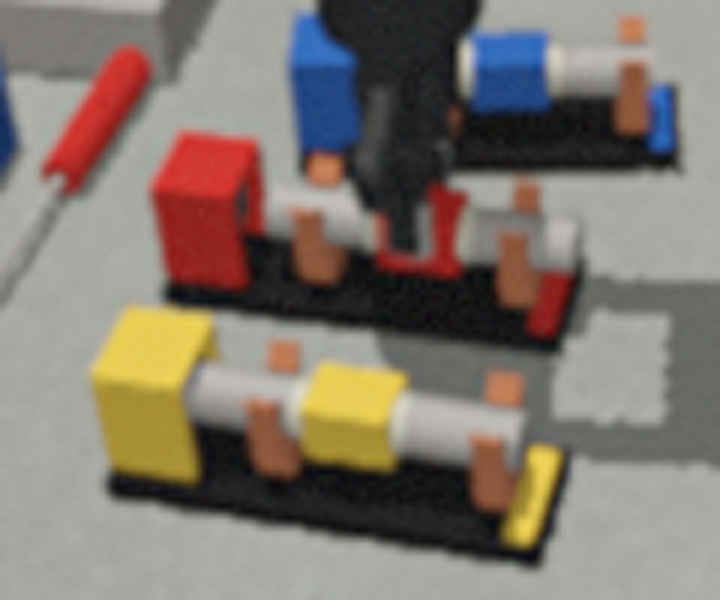

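step_arm --pt "0 0 -0.003 0 0 0 1" --pt "0 0 -0.003 0 0 0 0.1" --pt "0 0 -0.003 0 0 0 0.1" --pt "0 0 -0.003 0 0 0 0.1" --pt "0 0 -0.003 0 0 0 0.1" --pt "0 0 -0.03 0 0 0 0.1" --pt "0 0 -0.07 0 0 0 0.1" --pt "-0.03 0 -0.1 0 0 0 0.1" --pt "-0.08 0 -0.1 0 0 0 1" --pt "-0.112 0 -0.1 0 0 0 1" --pt "-0.112 0 -0.1 0 0 0 1" --pt "-0.112 0 -0.06 0 0 0 1" --pt "-0.112 0 -0.03 0 0 0 1" --pt "-0.112 0 0.003 0 0 0 1" --pt "-0.112 0 0.003 0 0 0 1"

```text
time: 37.7
tool_pos: [0.4465, 0.1491, 0.0405]
tool_rot: [0.001, 1.0, -0.018, -0.005]
contact_force: [-1.0, -0.2, -0.7]
gripper_width: -0.001
```

```bash
python3 snap.py wrist:w29
```

```text
37.75 [0.4485 0.1495 0.0432] [-0.33 -0.3   0.79] 0.0034916632430716517
```

View pics/w29.png

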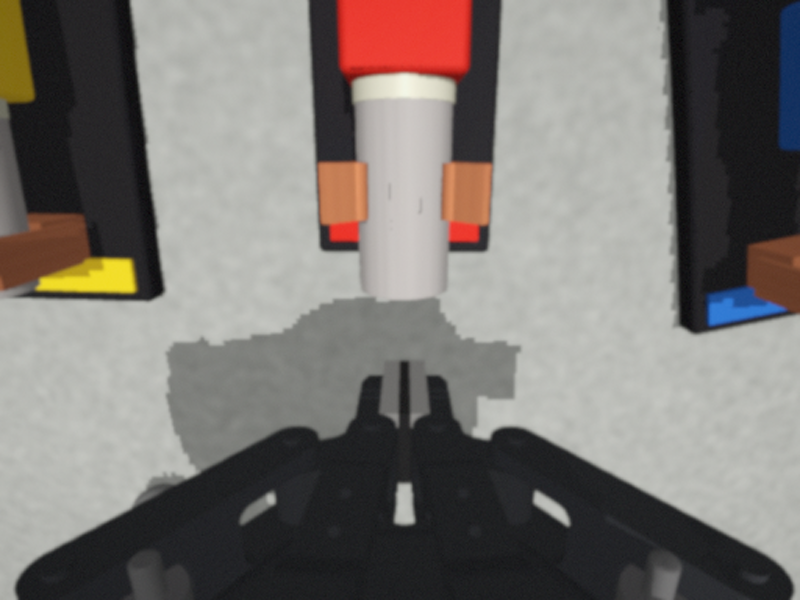

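step_arm --pt "0.01 0 -0.001 0 0 0 1" --pt "0.02 0 -0.001 0 0 0 1" --pt "0.026 0 -0.001 0 0 0 1" --pt "0.03 0 -0.001 0 0 0 1" --pt "0.033 0 -0.001 0 0 0 1" --pt "0.033 0 -0.001 0 0 0 1"

```text
time: 38.35
tool_pos: [0.4839, 0.1486, 0.0466]
tool_rot: [-0.0, 1.0, -0.018, 0.001]
contact_force: [0.3, 0.3, 0.1]
gripper_width: -0.005
```

step_arm --pt "0.002 0 0 0 0 0 1" --pt "0.004 0 0 0 0 0 1" --pt "0.004 0 0 0 0 0 1"

```text
time: 38.65
tool_pos: [0.4871, 0.1485, 0.0462]
tool_rot: [0.0, 1.0, -0.018, 0.0]
contact_force: [-0.8, 0.5, 0.3]
gripper_width: 0.002
```

step_arm --pt "0.001 0 0 0 0 0 1" --pt "0.002 0 0 0 0 0 1" --pt "0.002 0 0 0 0 0 1"

```text
time: 38.95
tool_pos: [0.4892, 0.1484, 0.0462]
tool_rot: [-0.0, 1.0, -0.018, 0.0]
contact_force: [-1.2, -0.2, -0.3]
gripper_width: -0.003
```

step_arm --pt "0.001 0 0 0 0 0 1" --pt "0.002 0 0 0 0 0 1" --pt "0.002 0 0 0 0 0 1"

```text
time: 39.25
tool_pos: [0.4913, 0.1483, 0.0462]
tool_rot: [0.0, 1.0, -0.018, 0.0]
contact_force: [-0.2, 0.6, -1.5]
gripper_width: -0.0
```

```bash
python3 snap.py wrist:w30; python3 -c "
from snap import *
c,f=load('w30');crop(f,180,150,350,300,'w30z')"
```

```text
39.3 [0.4913 0.1483 0.0462] [ 0.04 -0.34 -0.95] 0.0021425219150280677
```

View pics/w30.png

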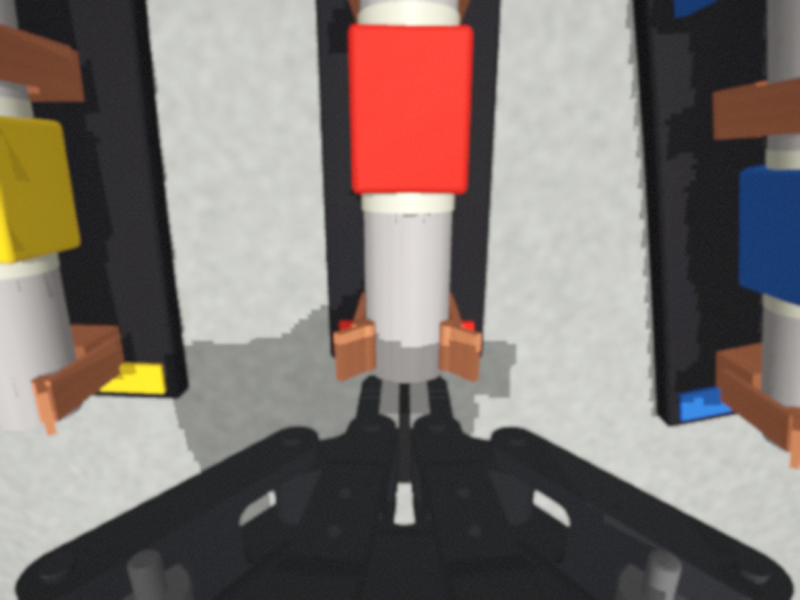

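step_arm --pt "0.001 0 0 0 0 0 1" --pt "0.002 0 0 0 0 0 1" --pt "0.002 0 0 0 0 0 1"

```text
time: 39.6
tool_pos: [0.4933, 0.1482, 0.0463]
tool_rot: [0.0, 1.0, -0.018, 0.0]
contact_force: [-0.5, 0.5, -1.2]
gripper_width: -0.002
```

step_arm --pt "0.001 0 0 0 0 0 1" --pt "0.002 0 0 0 0 0 1" --pt "0.002 0 0 0 0 0 1"

```text
time: 39.9
tool_pos: [0.4939, 0.1482, 0.0462]
tool_rot: [0.0, 1.0, -0.018, -0.002]
contact_force: [-6.9, 0.3, 4.6]
gripper_width: 0.002
```

step_arm --pt "0.001 0 0 0 0 0 1" --pt "0.002 0 0 0 0 0 1" --pt "0.002 0 0 0 0 0 1"

```text
time: 40.2
tool_pos: [0.4939, 0.1483, 0.0461]
tool_rot: [0.0, 1.0, -0.017, -0.005]
contact_force: [-14.7, -0.1, 10.0]
gripper_width: -0.002
```

step_arm --pt "0.001 0 0 0 0 0 1" --pt "0.002 0 0 0 0 0 1" --pt "0.002 0 0 0 0 0 1"

```text
time: 40.5
tool_pos: [0.494, 0.1483, 0.0461]
tool_rot: [0.0, 1.0, -0.017, -0.007]
contact_force: [-22.0, -1.2, 17.9]
gripper_width: 0.002
```

```bash
python3 snap.py wrist:w31 side:s31; python3 -c "
from snap import *
c,f=load('w31');crop(f,200,180,330,300,'w31z')
c,f=load('s31');crop(f,150,170,280,280,'s31z')"
```

```text
40.6 [0.4939 0.1483 0.0461] [-21.61  -0.58  17.17] -0.0014422243021819732
```

View pics/w31z.png

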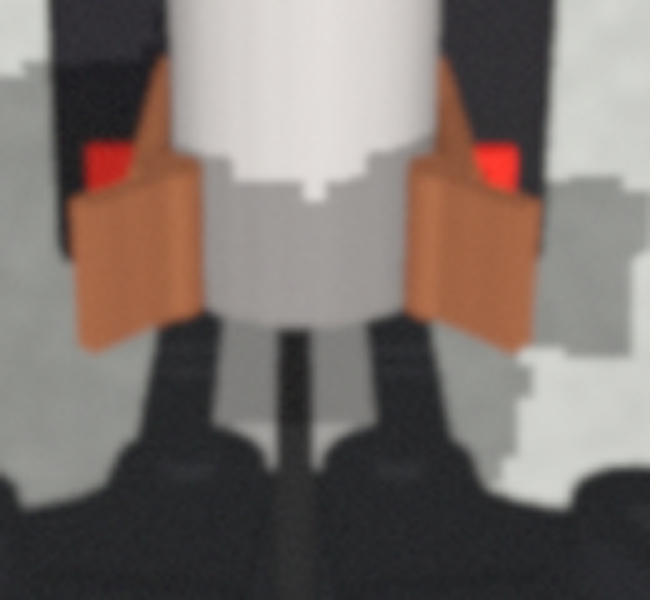

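View pics/s31z.png

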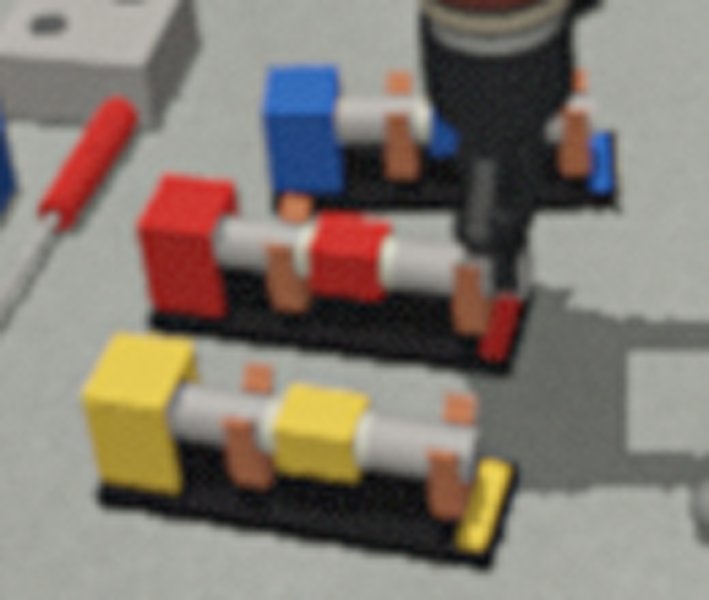

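Run:
```python
from snap import *
c,f=load('w31')
s,p,R=st()
T=lambda pts,z:((onz(c,[(200+x/5,180+y/5) for x,y in pts],z)-p)@R)[:,:2].round(4).tolist()
print('clip lip tips',T([(95,350),(515,352)],.066)); print('lip inner bottom corner',T([(200,315),(408,315)],.056),T([(200,315),(408,315)],.060))
print('fuse end',T([(300,327)],.059))
for z in(.038,.046): print('finger front low edge',z,T([(190,318),(400,318)],z))
print('block',T([((x*.64-200)*5,(y*.64-180)*5) for x,y in [(350,26),(473,26),(469,192),(352,192)]],.061))
# wider: finger in free space (w29): tip front edge
c,f=load('w29'); crop(f,200,210,320,310,'w29z')
```

```text
clip lip tips [[0.0119, -0.0175], [0.0117, 0.0196]]
lip inner bottom corner [[0.0103, -0.0088], [0.0103, 0.0109]] [[0.0123, -0.0086], [0.0123, 0.0106]]
fuse end [[0.0106, 0.0006]]
finger front low edge 0.038 [[0.0007, -0.0112], [0.0007, 0.0117]]
finger front low edge 0.046 [[0.0048, -0.0106], [0.0048, 0.011]]
block [[0.1046, -0.0127], [0.1046, 0.0161], [0.0664, 0.0166], [0.0664, -0.0134]]
```

View pics/w29z.png

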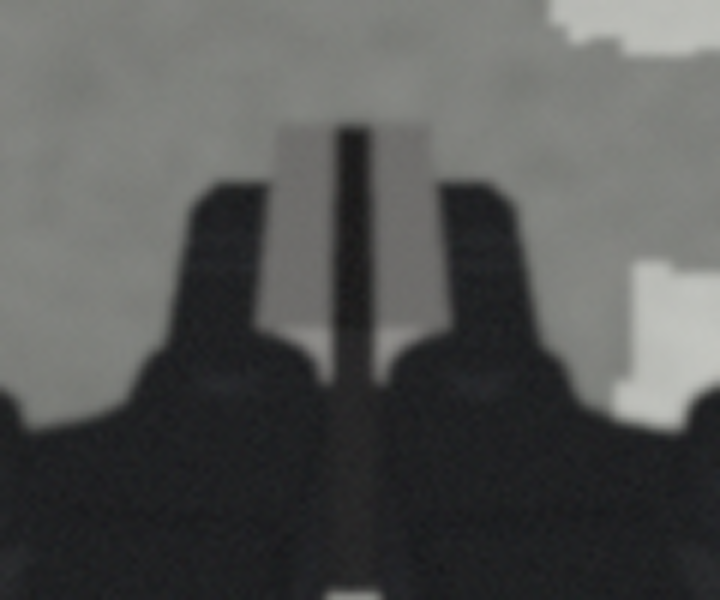

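Blue and yellow stopped clear of their clips. On red, the finger is only about 1 mm from the clip lip, so I'll confirm its stop with tilted fingers, where only the tips reach the fuse.

step_arm --pt "-0.02 0 0 0 0 0 1" --pt "-0.04 0 0 0 0 0 1" --pt "-0.04 0 0 0 0.15 0 1" --pt "-0.04 0 0 0 0.3 0 1" --pt "-0.04 0 0 0 0.4 0 1" --pt "-0.04 0 0 0 0.4 0 1" --pt "-0.04 0 0 0 0.4 0 1"

```text
time: 41.3
tool_pos: [0.4596, 0.1497, 0.047]
tool_rot: [0.003, 0.98, -0.017, 0.199]
contact_force: [0.2, 0.6, 0.9]
gripper_width: 0.001
```

```bash
python3 snap.py wrist:w32 side:s32
python3 - <<'E'
from snap import *
for n in('s31','s32'):
    c,f=load(n);hsv=cv2.cvtColor(f,cv2.COLOR_BGR2HSV);m=cv2.inRange(hsv,(0,150,60),(8,255,255))
    for q in cv2.findContours(m,0,1)[0]:
        a=cv2.moments(q)
        if a['m00']>80 : print(n,a['m00'],a['m10']/a['m00'],a['m01']/a['m00'],cv2.boundingRect(q))
go([.494,.1483,.048])
E
```

```text
41.4 [0.4609 0.1496 0.0478] [-0.02  0.05 -0.58] -0.001978839318872209
s31 165.5 213.00302114803625 216.67069486404833 (206, 208, 15, 18)
s31 288.0 183.55497685185185 214.62905092592592 (176, 202, 17, 26)
s31 133.0 166.34461152882204 198.61152882205513 (158, 188, 17, 24)
s31 172.0 404.24418604651163 73.37209302325581 (393, 66, 22, 14)
s32 166.5 212.88888888888889 216.65665665665662 (206, 208, 15, 17)
s32 288.0 183.54282407407405 214.75462962962962 (176, 203, 17, 26)
s32 131.0 166.441475826972 198.53689567430024 (158, 188, 17, 24)
s32 97.5 496.45299145299145 88.49572649572649 (491, 80, 12, 18)
s32 130.0 335.1730769230769 73.40384615384616 (326, 69, 19, 10)
s32 162.5 369.1774358974359 72.66871794871794 (360, 68, 19, 11)
d [0.0306 0.0002 0.0127] rv None
```

View pics/w32.png

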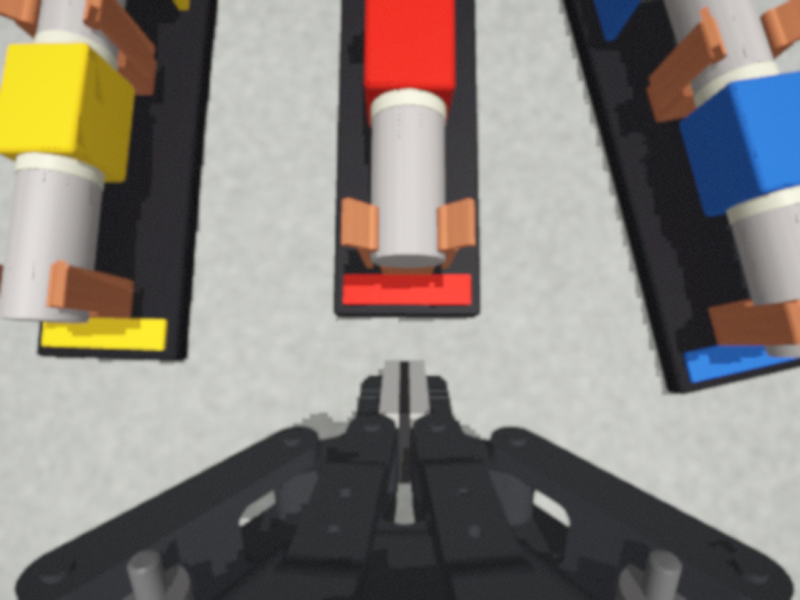

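step_arm --pt "0.0092 0 0.0039 0 0 0 1" --pt "0.0184 0 0.0078 0 0 0 1" --pt "0.0258 0 0.0109 0 0 0 1" --pt "0.0258 0 0.0109 0 0 0 1"

```text
time: 41.8
tool_pos: [0.4889, 0.1483, 0.0468]
tool_rot: [0.004, 0.98, -0.018, 0.199]
contact_force: [-0.0, -0.3, 0.5]
gripper_width: -0.003
```

step_arm --pt "0.0018 0 0.0008 0 0 0 1" --pt "0.0037 0 0.0016 0 0 0 1" --pt "0.0037 0 0.0016 0 0 0 1"

```text
time: 42.1
tool_pos: [0.4911, 0.1484, 0.0462]
tool_rot: [0.004, 0.98, -0.017, 0.199]
contact_force: [0.3, 0.2, -0.4]
gripper_width: -0.002
```

step_arm --pt "0.0018 0 0.0008 0 0 0 1" --pt "0.0037 0 0.0016 0 0 0 1" --pt "0.0037 0 0.0016 0 0 0 1"

```text
time: 42.4
tool_pos: [0.4933, 0.1483, 0.0457]
tool_rot: [0.004, 0.98, -0.017, 0.196]
contact_force: [-15.1, 0.3, 10.4]
gripper_width: 0.004
```

step_arm --pt "0.0018 0 0.0008 0 0 0 1" --pt "0.0037 0 0.0016 0 0 0 1" --pt "0.0037 0 0.0016 0 0 0 1"

```text
time: 42.7
tool_pos: [0.4936, 0.1483, 0.0438]
tool_rot: [0.004, 0.981, -0.017, 0.191]
contact_force: [-30.7, 1.4, 22.9]
gripper_width: 0.001
```

```bash
python3 snap.py wrist:w33 side:s33
python3 - <<'E'
from snap import *
for n in('s33',):
    c,f=load(n);hsv=cv2.cvtColor(f,cv2.COLOR_BGR2HSV);m=cv2.inRange(hsv,(0,150,60),(8,255,255))
    for q in cv2.findContours(m,0,1)[0]:
        a=cv2.moments(q)
        if a['m00']>80 : print(n,a['m00'],a['m10']/a['m00'],a['m01']/a['m00'],cv2.boundingRect(q))
E
```

```text
42.8 [0.4937 0.1483 0.0438] [-31.45   1.18  23.4 ] -3.280464292078664e-05
s33 165.0 212.91111111111107 216.76464646464646 (206, 208, 15, 18)
s33 286.0 183.5058275058275 214.58682983682982 (176, 202, 17, 27)
s33 132.0 166.4040404040404 198.55555555555554 (158, 188, 17, 24)
s33 101.0 496.5214521452145 88.8019801980198 (491, 80, 12, 20)
s33 129.0 335.2842377260982 73.46770025839793 (326, 69, 19, 10)
s33 109.5 366.64687975646876 71.98325722983256 (360, 68, 18, 11)
```

View pics/w33.png

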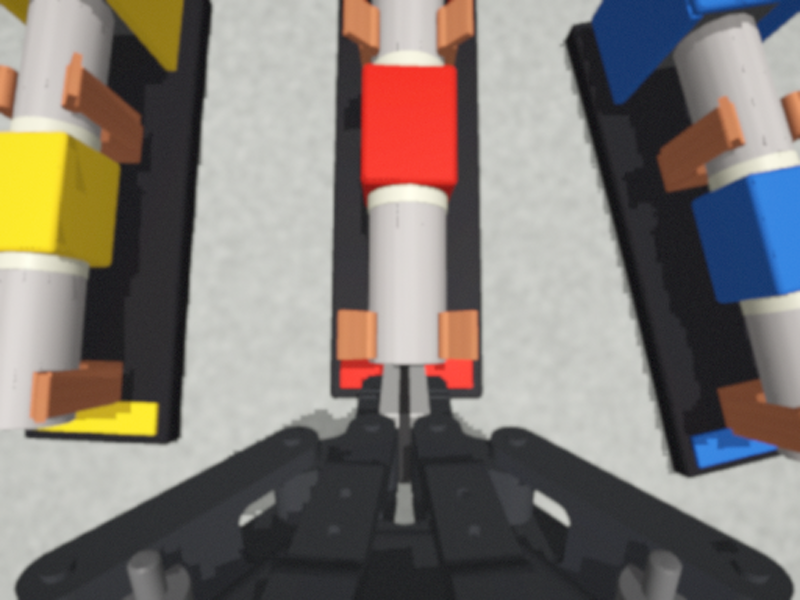

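No movement at 31 N (block centroid unchanged at 212.9 px), so red is home. I'll retreat and prepare to switch on.

step_arm --pt "-0.025 0 -0.011 0 0 0 1" --pt "-0.046 0 -0.02 0 0 0 1" --pt "-0.046 0 -0.02 0 -0.2 0 1" --pt "-0.1 0 -0.08 0 -0.4 0 1" --pt "-0.12 0 -0.14 0 -0.4 0 1" --pt "-0.12 0 -0.18 0 -0.4 0 1" --pt "-0.12 0 -0.18 0 -0.4 0 1" --pt "-0.12 0 -0.18 0 -0.4 0 1"

```text
time: 43.6
tool_pos: [0.32, 0.1552, 0.1697]
tool_rot: [-0.001, 1.0, -0.017, 0.005]
contact_force: [-0.5, -0.0, -0.4]
gripper_width: -0.001
```

```bash
python3 snap.py scene:sc34 side:s34 wrist:w34
python3 - <<'E'
from snap import *
c,f=load('w2');k=.64
print('crate base corner',onz(c,[(228*k,285*k),(165*k,0)],0),'top',onz(c,[(95*k,380*k),(0,85*k)],.105))
c,f=load('w1'); print(onz(c,[(47*k,258*k)],.105), onz(c,[(47*k,258*k)],0))
go([.595,.426,.24],0.)
E
```

```text
43.75 [0.3186 0.1543 0.1645] [-0.05  0.27 -0.71] 0.0010641045186280393
crate base corner [[ 5.22876936e-01  5.19078438e-01  0.00000000e+00]
 [ 6.55287793e-01  5.34367348e-01 -2.77555756e-17]] top [[0.5210708  0.52180384 0.105     ]
 [0.60462222 0.53151076 0.105     ]]
[[0.54399711 0.43636269 0.105     ]] [[0.52260965 0.52210654 0.        ]]
d [ 0.2666 -0.2812 -0.0756] rv [ 0.0002  0.0003 -0.0352]
```

View pics/sc34.png

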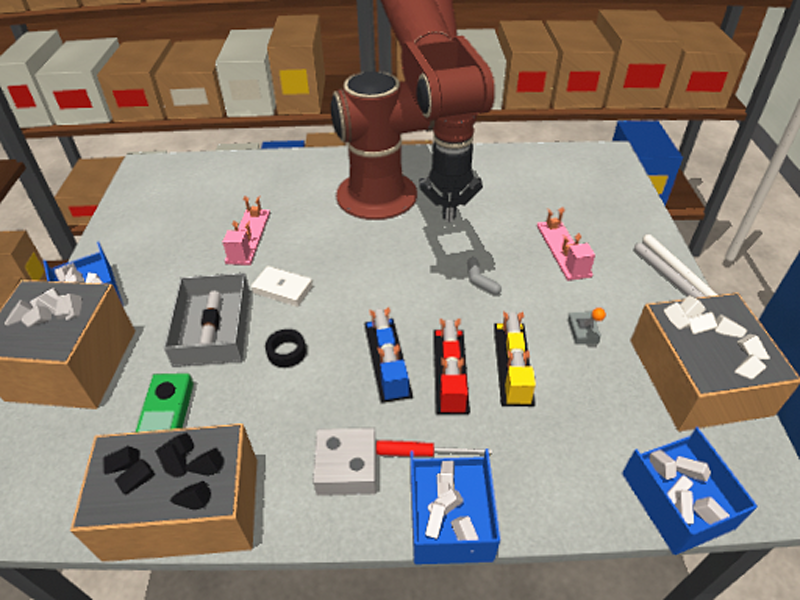

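View pics/w34.png

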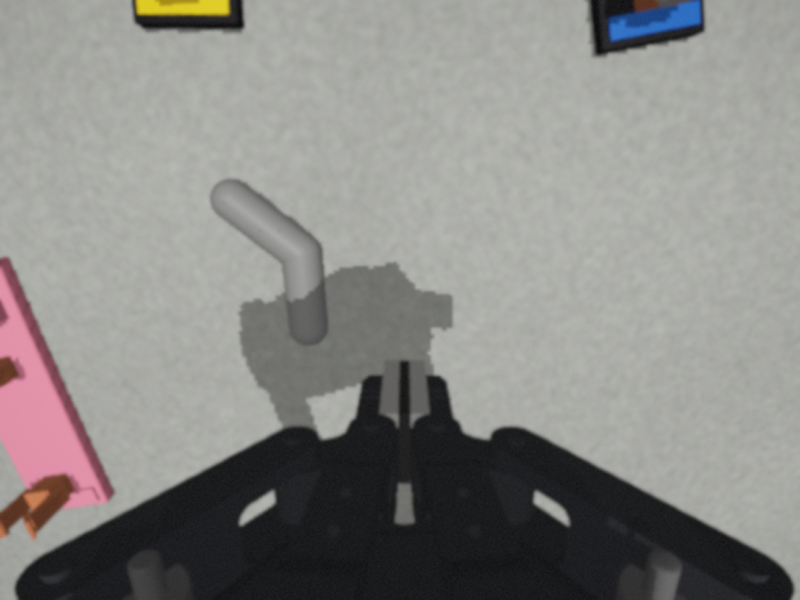

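Run:
```python
from snap import *
c,f=load('s34');crop(f,150,165,290,280,'s34z')
```

```text
(no output)
```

View pics/s34z.png

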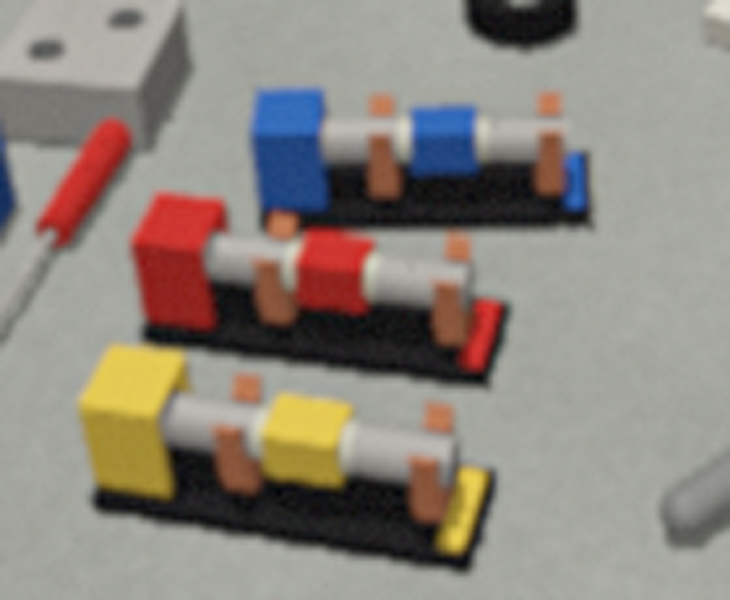

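step_arm --pt "0.05 -0.1 -0.076 0 0 -0.035 1" --pt "0.1 -0.2 -0.076 0 0 -0.035 1" --pt "0.267 -0.281 -0.076 0 0 -0.035 1" --pt "0.267 -0.281 -0.076 0 0 -0.035 1" --pt "0.267 -0.281 -0.076 0 0 -0.035 1" --pt "0.267 -0.281 -0.076 0 0 -0.035 1" --pt "0.267 -0.281 -0.076 0 0 -0.035 1" --pt "0.267 -0.281 -0.076 0 0 -0.035 1" --pt "0.267 -0.281 -0.076 0 0 -0.035 1" --pt "0.267 -0.281 -0.076 0 0 -0.035 1" --pt "0.267 -0.281 -0.076 0 0 -0.035 1" --pt "0.267 -0.281 -0.076 0 0 -0.035 1"

```text
time: 44.95
tool_pos: [0.5946, 0.425, 0.2408]
tool_rot: [0.0, 1.0, -0.0, -0.0]
contact_force: [0.2, -0.3, 0.3]
gripper_width: 0.001
```

```bash
python3 snap.py wrist:w35
python3 - <<'E'
from h import *
go([.595,.4266,.093],0.)
E
```

```text
45.0 [0.5947 0.4251 0.2415] [0.03 0.25 0.72] 0.0017842492235149257
d [ 0.0003 -0.0015  0.1485] rv [-0.      0.0001 -0.0005]
```

View pics/w35.png

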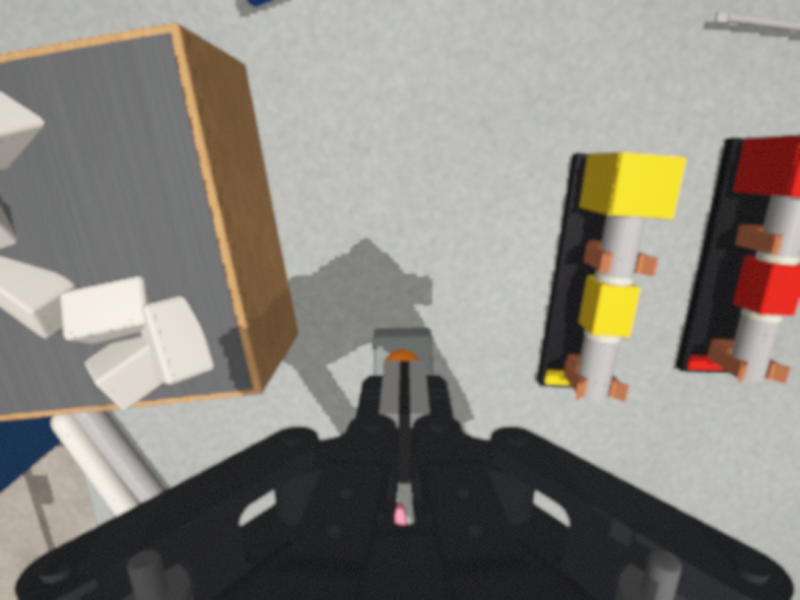

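step_arm --pt "0 -0.0015 0.05 0 0 0 1" --pt "0 -0.0015 0.1 0 0 0 1" --pt "0 -0.0015 0.148 0 0 0 1" --pt "0 -0.0015 0.148 0 0 0 1" --pt "0 -0.0015 0.148 0 0 0 1"

```text
time: 45.5
tool_pos: [0.5947, 0.4268, 0.0937]
tool_rot: [0.0, 1.0, -0.0, -0.001]
contact_force: [0.3, 0.2, -0.0]
gripper_width: 0.002
```

step_arm --pt "-0.015 0 0 0 0 0 1" --pt "-0.03 0 0 0 0 0 1" --pt "-0.045 0 0 0 0 0 1" --pt "-0.06 0 0 0 0 0 1" --pt "-0.075 0 0 0 0 0 1" --pt "-0.09 0 0 0 0 0 1" --pt "-0.1 0 0 0 0 0 1" --pt "-0.105 0 0 0 0 0 1" --pt "-0.109 0 0 0 0 0 1" --pt "-0.109 0 0 0 0 0 1"

```text
time: 46.5
tool_pos: [0.4861, 0.4274, 0.0933]
tool_rot: [0.0, 1.0, 0.0, -0.0]
contact_force: [0.2, -1.4, -0.7]
gripper_width: -0.002
```

step_arm --pt "-0.003 0 0 0 0 0 1" --pt "-0.006 0 0 0 0 0 1" --pt "-0.006 0 0 0 0 0 1"

```text
time: 46.8
tool_pos: [0.48, 0.4272, 0.0928]
tool_rot: [0.0, 1.0, -0.0, -0.0]
contact_force: [0.3, -0.3, 0.3]
gripper_width: -0.0
```

step_arm --pt "-0.002 0 0 0 0 0 1" --pt "-0.004 0 0 0 0 0 1" --pt "-0.004 0 0 0 0 0 1"

```text
time: 47.1
tool_pos: [0.4779, 0.4272, 0.0932]
tool_rot: [-0.0, 1.0, -0.0, 0.002]
contact_force: [6.5, 1.4, -4.4]
gripper_width: 0.002
```

step_arm --pt "-0.002 0 0 0 0 0 1" --pt "-0.004 0 0 0 0 0 1" --pt "-0.004 0 0 0 0 0 1"

```text
time: 47.4
tool_pos: [0.4776, 0.4272, 0.0935]
tool_rot: [-0.001, 1.0, -0.0, 0.006]
contact_force: [18.3, 1.8, -10.8]
gripper_width: 0.001
```

```bash
python3 snap.py side:s36; python3 -c "
from snap import *
c,f=load('s36');crop(f,190,260,270,330,'s36z')"
```

```text
47.45 [0.4776 0.4272 0.0934] [ 17.84   1.23 -10.6 ] 0.00027491735768709697
```

View pics/s36z.png

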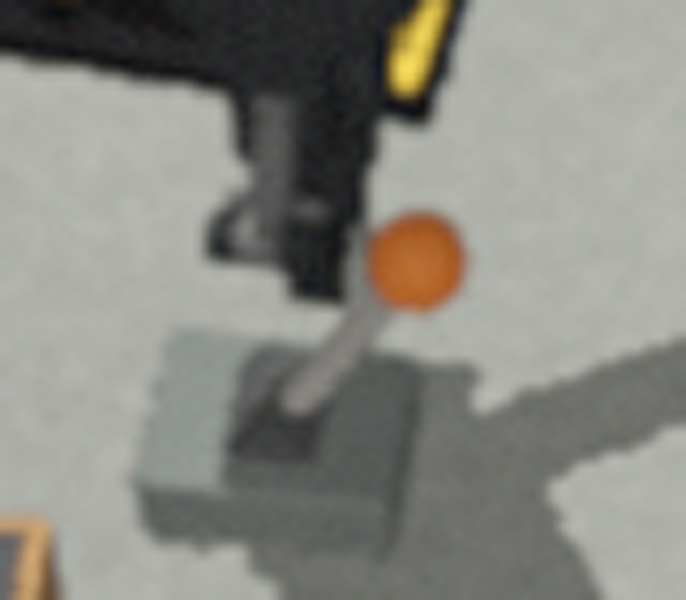

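Hard stop on the "on" side at 18 N. I'll back off, lift and do the final check.

step_arm --pt "0.03 0 0 0 0 0 1" --pt "0.05 0 0 0 0 0 1" --pt "0.05 0 -0.05 0 0 0 1" --pt "0.05 0 -0.1 0 0 0 1" --pt "0.05 0 -0.15 0 0 0 1" --pt "-0.05 0 -0.2 0 0 0 1" --pt "-0.1 0 -0.25 0 0 0 1" --pt "-0.1 0 -0.25 0 0 0 1" --pt "-0.1 0 -0.25 0 0 0 1" --pt "-0.1 0 -0.25 0 0 0 1" --pt "-0.1 0 -0.25 0 0 0 1"

```text
time: 48.55
tool_pos: [0.3722, 0.4275, 0.3438]
tool_rot: [-0.0, 1.0, 0.0, 0.001]
contact_force: [1.1, -0.4, 0.1]
gripper_width: 0.004
```

```bash
python3 snap.py side:s37 scene:sc37
python3 - <<'E'
from snap import *
c,f=load('s37');g,h=load('sc37')
def ball(f):
    m=cv2.inRange(cv2.cvtColor(f,cv2.COLOR_BGR2HSV),(8,200,120),(18,255,255));q=max(cv2.findContours(m,0,1)[0],key=cv2.contourArea);return cv2.minEnclosingCircle(q)[0]
a,b=ball(h),ball(f);print(a,b,tri(g,a,c,b))
def red(f):
    return
crop(f,150,165,290,330,'s37z')
E
```

```text
48.65 [0.3727 0.427  0.3416] [-0.69  0.03  0.06] 0.0014886940780966392
(375.625, 181.5625) (239.0, 293.5) (array([0.45194227, 0.42833835, 0.09019081]), np.float64(0.0041236570591388685))
```

View pics/s37z.png

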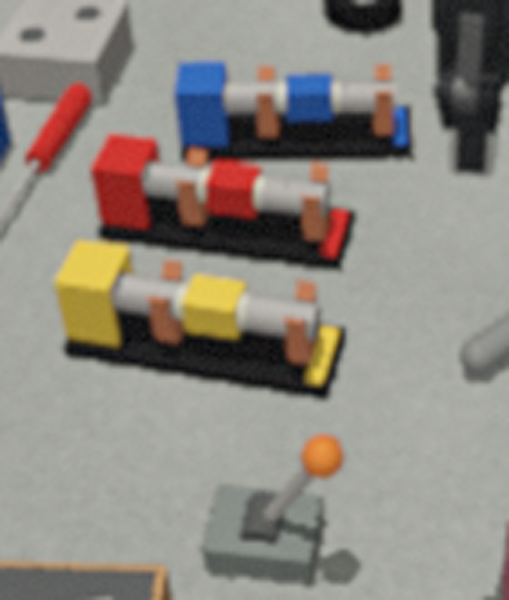

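View pics/sc37.png

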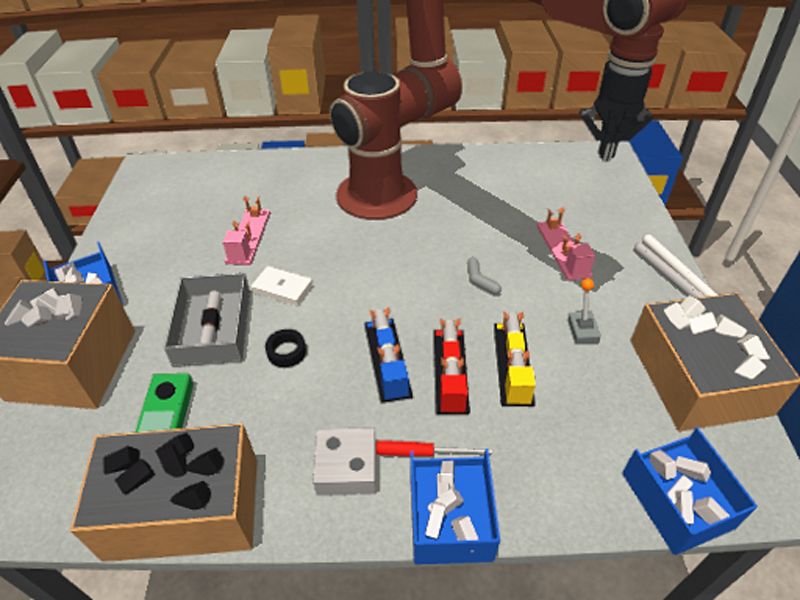

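```bash
python3 -c "
from plant import manip
print(manip.job_done())"
```

```text
the job is handed in; nothing more can be done
None
```

The job is done and handed in at about 49 s; the hand-in itself reports no verdict. I switched the isolator off, put the spent black fuse in the scrap bin, seated the blue, yellow and red fuses in their own bases, and switched the isolator on again.

**Fuses:** I felt a hard stop on all three:

| Fuse | Push force at the stop | Centre past the base origin |
|---|---|---|
| Blue | about 18 N | about 12 mm |
| Yellow | about 20 N | about 14 mm |
| Red | about 22 N | about 16 mm |

On red, the fingers stopped only about 1 mm from the clip lip, so I pushed again with tilted fingers. At 31 N the fuse did not move, so it is home.

**Isolator:** It was pushed to its end stop in both directions, at about 26 N for off and 18 N for on.

**Last pictures:** They show the lever leaning to the "on" side, three fuses seated, the black fuse in the bin, and the loose items apparently where they were.

**One mismatch:** The final position of the lever ball, worked out from two cameras, differed by about 4 mm from its first reading. The two sight lines missed each other by about as much, so I put this down to measurement error.

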